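# Lock the bending jig's spindle on its flat

## Task

The spindle of the lath-bending jig has slipped round. Swing its lever until the flat on the spindle faces squarely up at the lock screw, then take the T-handled hex key from its block, seat it in the screw's socket and turn it clockwise until the screw is firmly tight on the flat, but not overtightened. Leave the key standing in the screw and do not disturb the other things on the bench.

Things in the scene. Friction and masses are not known exactly. Their poses are not given: they have to be found in the camera images.
- jig: the jig, fixed to the bench: wooden base plate 150 (x) by 250 (y) by 12 mm with an aluminium block 56 (x) by 50 (y) mm, its top 88 mm up. Origin: centre of the base's underside, z up. The spindle runs through the block along the jig's y, its axis 62 mm up; on its +y end is a wooden drum 88 mm across (y 66 to 102 mm), on its -y end the lever. The lock screw stands in the middle of the block's top.
- spindle: steel spindle, 30 mm across, a flat cut 1.5 mm deep along its length. Origin on its axis in mid-block; y is the axis (the jig's y), z points squarely out of the flat: straight up when the flat faces the screw. It turns about y, starts 0.7 to 1.15 rad over towards the jig's +x, has stops at 1.35 rad either side, turns stiffly (0.15 N m) and stays where left.
- lever_grip (a point): middle of the black round hand grip of the spindle's lever, 17 mm thick and 36 mm long, 62 mm from the spindle's axis at spindle y = -100 mm. The lever is a straight rod along spindle z, so it stands upright when the flat faces up; its end is 80 mm from the axis, its foot a collar of 21 mm radius.
- lock_screw: upright lock screw. Origin: centre of the socket's mouth on top of its head, about 104 mm above the bench; z up. The head is a six-sided steel ring 30 mm across; its hexagonal socket is 20 mm across flats, 12 mm deep, flat-bottomed, two opposite corners on the screw's x axis. Turned clockwise seen from above it goes down, 3.5 mm per rad (coarse thread).
- screw_tip (a point): the round tip of the lock screw, hidden in the block over the spindle. It runs down freely (a stopped key feels almost no torque) until, after 0.4 to 0.8 rad, it meets the flat. Then each 0.06 rad adds about 10 N on the flat and the torque left on a stopped key climbs: 0.12 to 0.17 N m is firmly tight (30 to 45 N), 0.23 too much (70 N). Let go, it holds.
- hex_key: T-handled hex key, about 320 g, standing upright in its block at the start, tip 15 mm above the bench. Six-sided shank 19 mm across flats (two opposite corners on the key's x axis), 70 mm long, the last 3 mm tapering to 16 mm; on top a black plastic cross-bar 95 mm long (along key x), 26 mm wide, 20 mm high. Origin: centre of the tip; z up the shank.
- key_bar (a point): the centre of the hex key's cross-bar, 80 mm above the shank's tip
- key_block: the hex key's dark wooden block, 70 by 70 by 45 mm, fixed to the bench, with a round upright hole 26 mm across and 30 mm deep in its middle. Origin: centre of its underside. It may stand left or right of the jig.
- parts_tray: bystander: white divided tray, 120 by 85 by 35 mm, on the side of the jig where the key's block is not. Origin: centre of its underside.
- tape_case: bystander: black tape-measure case, 66 by 34 by 62 mm high, beyond the jig. Origin: centre of its underside.
- stick_pyramid: bystander: dark pyramid of sticks, 100 by 100 by 85 mm high, beyond the jig. Origin: centre of its underside.
- arch_model: bystander: small pale wooden model of a portal on a 70 by 100 mm board, 48 mm high, beyond the jig. Origin: centre of its underside.
Things that resemble listed ones, but are neither listed nor needed, are in the scene too. Leave any blue or orange look-alike of the hex_key alone.

How it is judged:
On the way, in this order (a step that is already met when the one before it is completed fails the run):
1. the spindle's flat faces up at the lock screw, within 0.1 rad (angle between the z axis of spindle and the z axis of jig, either way round below 0.1 rad), for 0.2 s.
2. the hex key stands in the screw's socket, at least 7 mm deep (z of hex_key in the frame of lock_screw below -0.007 m and horizontal distance between hex_key and lock_screw below 0.004 m and angle between hex_key's own z axis and vertical below 0.15 rad), for 0.2 s.
3. the screw is tightened on the flat (over 22 N) with the key (all of step 2 and contact force between lock_screw and spindle above 22 N and angle between the z axis of spindle and the z axis of jig, either way round below 0.1 rad), for 0.2 s.
At the end, for the whole second after the job is handed in: the flat faces up within 0.1 rad, the lock screw presses on it with more than 20 N, and the hex key stands still in the socket, at least 7 mm deep and within 0.15 rad of upright (all of step 2 and contact force between lock_screw and spindle above 20 N and angle between the z axis of spindle and the z axis of jig, either way round below 0.1 rad and linear speed of hex_key below 0.02 m/s); the robot touches nothing.
It fails at once if the screw is overtightened: it presses on the spindle with more than 70 N (contact force between lock_screw and spindle above 70 N).
It fails at once if the screw is tightened on the spindle while the flat is more than 0.2 rad from facing up (contact force between lock_screw and spindle above 10 N and angle between the z axis of spindle and the z axis of jig, either way round above 0.2 rad).
It fails at once if a bystander (parts tray, tape case, stick pyramid or arch model) is shifted by more than 30 mm (distance of any of parts_tray, tape_case, stick_pyramid, arch_model from where it was at the start of the episode above 0.03 m).
It also fails if it takes over 72 s, if anything falls off the work surface, if the arm or the gripper's body presses on something with over 40 N, if the wrist force passes 120 N, or if a joint passes its speed limit or range.

## Robot

A 7-joint arm with a two-finger parallel gripper is mounted at the origin on the work surface. World frame = base frame: x ahead of the robot, y to its left, z up, the work surface at z = 0. Lengths are in m, angles in rad, forces in N, time in s.
With the tool pointing down it reaches from about 0.4 to 0.85 m from the base axis. Payload 10.4 kg.
Tool frame: the origin (TCP) lies at the very end of the fingers, on their centre line; the grasp point (between the pads) lies r.hold_point_z behind it (r.hold_point_z is the distance from the TCP to the grasp point, in m); z points along the fingers, y is the direction in which the jaws open and shut (so a half turn about z gives the same grasp; the last joint's range is limited). The gripper opens to 87 mm and grips with 3 to 60 N. Pads are 19 mm wide; open, the fingers measure 117 mm over their backs; the gripper's body (75 mm by 190 mm) begins 51 mm behind the grasp point.
Start: joints at [-1.338, 0.332, -0.065, 1.46, 0.022, 1.35, -0.088], TCP at [0.158, 0.605, 0.223] pointing down, gripper open.
Joint ranges: [-2.6, 2.6], [-0.5, 2.12], [-1.47, 1.34], [0.16, 2.42], [-1.27, 4.41], [0.06, 2.06], [-2.6, 2.6]. Speed limits (rad/s): [2.22, 2.22, 2.79, 2.79, 3.14, 3.14, 3.14].

## Interface

Orientations are given as a unit quaternion [x, y, z, w].
In Python, from bench import r gives the robot as it stands.
- The arm moves only by the tool send_rows, never from a script. Its argument "commands" is a list of rows, each a list of 7 numbers: the shift along the world's x, y, z normalised to -1 to 1, where 1 is 0.03 m, then the turn, a rotation vector about the world's x, y, z normalised to -1 to 1, where 1 is 5 degrees, then the gripper command: -1 is fully open, 1 is shut, values between are in proportion. In form: [[tx, ty, tz, ax, ay, az, jaw], ...]. A call has 1 to 10 rows; each row shifts and turns the pose as measured when the row begins; what a row does not reach is not made up. A row lasts 1/12 s, in which the tool goes at most 41.7 mm and 7.16 degrees, less where a joint would pass 70% of its speed; a pose out of reach is approached as far as the arm can. A call with a number of a shift or a turn outside -1 to 1 is refused whole. A call with a gripper value outside its range is refused whole. The fingers move at their own pace and stop on an object; "grip_force" is the grip in N (left out, the last holds). Time passes only in rows, so rows that do not move let the fingers close. It gives the time, the measured TCP pose, the force and the opening at its end, in the units of the state.
- r.read_state(): the state, without advancing time (a new reading comes with each control period).
- r.camera(name): name is "scene" or "top" or "wrist"; returns the picture (420x560x3 uint8, blue, green, red); there is no depth.
- r.calibration(name): a dict with "K" (3x3 intrinsics, pixels), "R" (3x3) and "t" (3): a world point X has camera coordinates R X + t; the wrist camera has in their place "mount" (4x4, takes a point from camera to tool coordinates, whose origin is the TCP and whose axes are the flange's). Camera axes: x right, y down, z forward; pixel columns grow to the right and rows downward; lengths in m; the calibration is good to about 2 mm. A picture is of the moment at which its call begins: read the wrist's pose just before it. calibration takes no time and is no camera call.
- r.close_job(): hands the job in, once; it reports no verdict.
The state is a dict: "time": time; "joint_positions": joint angles; "joint_vel": joint speeds; "joint_torque": joint torques, N m; "ee_pos": TCP position; "eef_rot": TCP orientation; "ft_force": force on the tool from outside, world axes, zero at the start; "torque": the same for the moment, N m; "width": finger opening in m.
Only numpy, scipy, OpenCV 4.12 (cv2) and the standard library are available. Lean on these libraries where they do the work, as an engineer would, in place of code of your own. Each camera call takes 0.05 s, during which the arm holds its last target.

## Working session

There is one attempt and no reset: what is moved stays moved. The work goes in short steps, Python scripts to look and compute and a tool call to move; the robot and the scene stay as the last step left them, time stands still between calls to the robot, and variables do not carry over. Pictures are saved under pics/ and viewed, and the job is handed in when it is done.

Besides the shell and the picture viewer there is one more tool, called after "Emit:" as name(argument=value, ...) on one line, values as JSON. send_rows: Moves the arm, as the interface text tells. Scaled input: -1 to 1 covers 0.03 m each way for a shift and 5 degrees each way for a turn. Its arguments: {"type":"object","properties":{"commands":{"type":"array"},"grip_force":{"type":"number"}},"required":["commands"]}

```bash
ls; mkdir -p pics; python3 - <<'E'
from bench import r
import cv2,numpy as np
print(r.read_state(), r.hold_point_z)
for n in ("scene","top","wrist"):
    cv2.imwrite(f"pics/{n}0.png",r.camera(n))
    c=r.calibration(n); print(n,{k:np.round(v,4).tolist() for k,v in c.items()})
E
```

```text
pics
{'time': 0.0, 'joint_positions': array([-1.33761738,  0.33289318, -0.06471815,  1.46095117,  0.02161233,
        1.34990749, -0.08850025]), 'joint_vel': array([ 7.09185687e-05,  1.31382974e-03,  6.41692426e-04, -6.51788906e-04,
        2.33408771e-03, -1.42768254e-03, -3.38231645e-04]), 'joint_torque': array([-2.03843506e-04, -6.23271561e+01,  2.41528504e-02, -3.89905035e+01,
       -6.14787801e-02,  3.96289013e-02,  1.40792508e-04]), 'ee_pos': array([0.15802405, 0.60428311, 0.22173598]), 'eef_rot': array([ 1.27520863e-01,  9.91835619e-01, -7.29342443e-04, -5.63180815e-05]), 'ft_force': array([ 0.21594273, -0.18419443, -0.9260035 ]), 'torque': array([ 0.04460434,  0.02803091, -0.05047353]), 'width': 0.08707921233248267} 0.0187
scene {'K': [[505.8836, 0.0, 282.3173], [0.0, 505.8836, 202.7634], [0.0, 0.0, 1.0]], 'R': [[0.456, 0.8897, 0.0227], [0.5383, -0.2555, -0.8031], [-0.7087, 0.3785, -0.5955]], 't': [-0.2826, -0.2108, 1.7891]}
top {'K': [[515.0951, 0.0, 285.8081], [0.0, 515.0951, 213.7823], [0.0, 0.0, 1.0]], 'R': [[0.02, -0.9997, 0.0135], [-0.9811, -0.0223, -0.1924], [0.1927, -0.0094, -0.9812]], 't': [0.0333, 0.5673, 1.3867]}
wrist {'K': [[301.854, 0.0, 285.0709], [0.0, 301.854, 206.1251], [0.0, 0.0, 1.0]], 'mount': [[0.0003, -0.9556, -0.2946, 0.0818], [1.0, 0.0002, 0.0004, -0.0003], [-0.0004, -0.2946, 0.9556, -0.1621], [0.0, 0.0, 0.0, 1.0]]}
```

View pics/scene0.png

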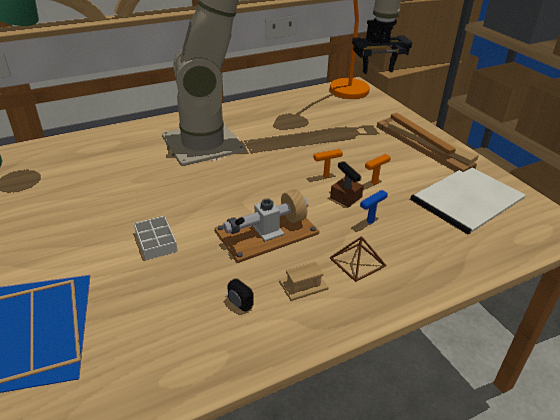

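View pics/top0.png

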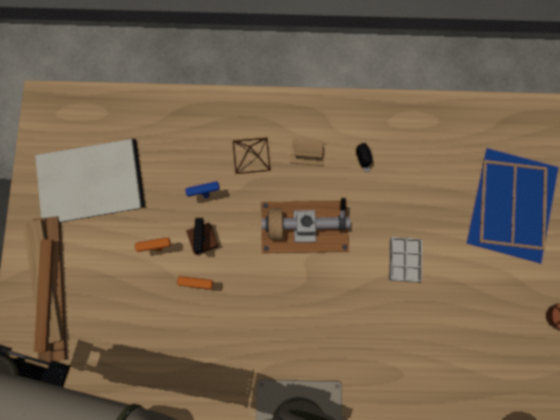

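View pics/wrist0.png

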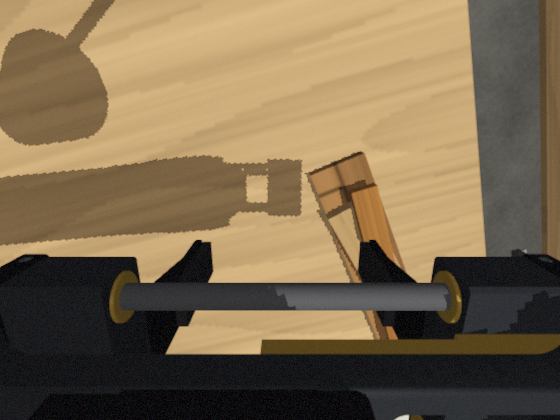

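The scene view shows the jig at about (267,225), the black key in its block at (347,180), and the tray at (155,237). In the top view the jig is at (305,227), its lever leaning to +x with the grip near (343,204), and the black key is at (199,236). Next step: enlarge and measure.

```bash
cat > h.py <<'E'
import numpy as np, cv2
from bench import r
from scipy.spatial.transform import Rotation as Ro
def cam(n,st=None):
    c=r.calibration(n); K=np.array(c["K"])
    if "R" in c: R=np.array(c["R"]); t=np.array(c["t"])
    else:
        M=np.array(c["mount"]); T=np.eye(4); T[:3,:3]=Ro.from_quat(st["eef_rot"]).as_matrix(); T[:3,3]=st["ee_pos"]
        W=np.linalg.inv(T@M); R=W[:3,:3]; t=W[:3,3]
    return K,R,t
def ray(C,px):
    K,R,t=C; d=R.T@np.linalg.solve(K,[px[0],px[1],1.]); return -R.T@t,d/np.linalg.norm(d)
def onz(C,px,z):
    o,d=ray(C,px); return o+d*(z-o[2])/d[2]
def proj(C,X):
    K,R,t=C; p=K@(R@np.array(X)+t); return p[:2]/p[2]
def tri(a,b):
    (o1,d1),(o2,d2)=a,b
    A=np.stack([d1,-d2],1); s=np.linalg.lstsq(A,o2-o1,rcond=None)[0]
    p,q=o1+s[0]*d1,o2+s[1]*d2; return (p+q)/2,np.linalg.norm(p-q)
def crop(img,x0,y0,x1,y1,f,name):
    cv2.imwrite("pics/"+name,cv2.resize(img[y0:y1,x0:x1],None,fx=f,fy=f,interpolation=cv2.INTER_CUBIC))
E
python3 - <<'E'
from h import *
i=cv2.imread("pics/top0.png"); crop(i,180,180,360,270,4,"tz.png")
i=cv2.imread("pics/scene0.png"); crop(i,205,145,375,265,4,"sz.png")
C=cam("top")
print(onz(C,(305,222),.104),onz(C,(199,236),.095), onz(C,(204,239),.045))
E
```

```text
[ 0.53537813 -0.00624558  0.104     ] [0.49233379 0.27809725 0.095     ] [0.49161566 0.27173216 0.045     ]
```

View pics/tz.png

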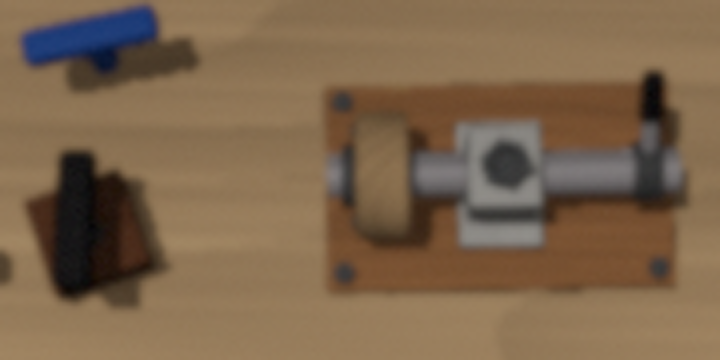

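View pics/sz.png

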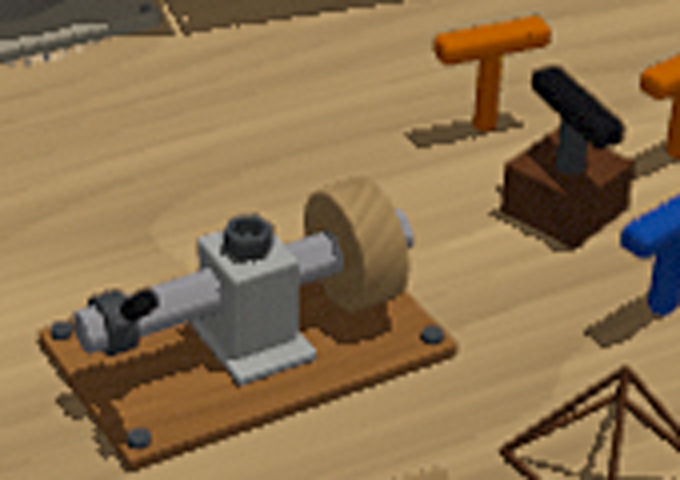

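Top crop: base corners at about (326,88), (672,83), (676,290) and (330,292); screw head (507,163); grip (653,95); key bar from (77,152) to (72,297) with the block under it.

```bash
python3 - <<'E'
from h import *
C=cam("top"); f=lambda x,y:(180+(x+.5)/4-.5,180+(y+.5)/4-.5)
P=np.array([onz(C,f(*p),.012) for p in [(326,88),(672,83),(676,290),(330,292)]])
print(np.round(P,4), P.mean(0)); d=P[0]-P[1]+P[3]-P[2]; yaw=np.arctan2(-d[0],d[1]); print("yaw",yaw, [np.linalg.norm(P[i]-P[(i+1)%4]) for i in range(4)])
print("screw",onz(C,f(507,163),.104))
a,b=[onz(C,f(*p),.097) for p in [(77,152),(72,297)]]; print("bar",a,b,(a+b)/2,np.linalg.norm(a-b))
# block top corners z .045
print(np.round([onz(C,f(*p),.045) for p in [(25,203),(118,173),(155,265)]],4))
S=cam("scene"); g=lambda x,y:(205+(x+.5)/4-.5,145+(y+.5)/4-.5)
print("grip",tri(ray(C,f(653,95)),ray(S,g(140,304))))
print("screw",tri(ray(C,f(507,163)),ray(S,g(248,232))))
print("bar",tri(ray(C,f(74.5,225)),ray(S,g(578,105))))
E
```

```text
[[ 0.6091  0.1172  0.012 ]
 [ 0.6186 -0.1336  0.012 ]
 [ 0.4677 -0.136   0.012 ]
 [ 0.4609  0.11    0.012 ]] [ 0.53905872 -0.01060168  0.012     ]
yaw 0.032695463642086676 [np.float64(0.2509793343015478), np.float64(0.1508968413988852), np.float64(0.24610187822936253), np.float64(0.14831547371485085)]
screw [ 0.5399121  -0.00989686  0.104     ]
bar [0.54221088 0.28074734 0.097     ] [0.4438047  0.27891314 0.097     ] [0.49300779 0.27983024 0.097     ] 0.0984232715381083
[[0.5148 0.3235 0.045 ]
 [0.5375 0.2597 0.045 ]
 [0.4732 0.2309 0.045 ]]
grip (array([ 0.58796608, -0.1072607 ,  0.11004034]), np.float64(0.0010868464644444573))
screw (array([ 0.54033783, -0.00938925,  0.10308483]), np.float64(0.001220732851650025))
bar (array([0.49341743, 0.28153531, 0.09526076]), np.float64(0.0032645666408761876))
```

Two views agree: screw (0.540,-0.010,0.103), grip (0.588,-0.107,0.110), key bar (0.493,0.281,0.095), jig yaw about 0.03. Moving over the lever with the jaws along jig x.

Emit:
send_rows(commands=[[0.57,-0.9,0.3,0,0,-0.6,-1],[0.57,-0.95,0.3,0,0,-0.6,-1],[0.57,-0.95,0,0,0,-0.6,-1],[0.57,-0.95,0,0,0,-0.6,-1],[0.57,-0.95,0,0,0,-0.6,-1],[0.57,-0.95,0,0,0,-0.6,-1],[0.57,-0.95,0,0,0,-0.6,-1],[0.57,-0.95,0,0,0,-0.6,-1],[0.57,-0.95,0,0,0,-0.6,-1],[0.57,-0.95,0,0,0,-0.6,-1]])

```text
time: 0.98
ee_pos: [0.3266, 0.3112, 0.2358]
eef_rot: [0.385, 0.923, -0.002, -0.003]
ft_force: [0.9, 0.2, 1.4]
width: 0.0867
```

Emit:
send_rows(commands=[[0.57,-0.95,0,0,0,-0.6,-1],[0.57,-0.95,0,0,0,-0.6,-1],[0.57,-0.95,0,0,0,-0.6,-1],[0.57,-0.95,0,0,0,-0.6,-1],[0.57,-0.95,0,0,0,-0.6,-1],[0.57,-0.95,0,0,0,-0.6,-1],[0.57,-0.95,0,0,0,-0.6,-1],[0.57,-0.95,0,0,0,-0.6,-1],[0.57,-0.95,0,0,0,-0.6,-1],[0,0,0,0,0,0,-1]])

```text
time: 1.82
ee_pos: [0.4864, 0.0328, 0.236]
eef_rot: [0.604, 0.797, -0.0, -0.003]
ft_force: [0.5, -0.9, 0.2]
width: 0.0868
```

Emit:
send_rows(commands=[[0.57,-0.8,0,0,0,-0.46,-1],[0.57,-0.8,0,0,0,-0.46,-1],[0.57,-0.8,0,0,0,-0.46,-1],[0.57,-0.8,0,0,0,-0.46,-1],[0.57,-0.8,0,0,0,-0.46,-1],[0.5,-0.65,0,0,0,-0.46,-1],[0,0,0,0,0,0,-1]])

```text
time: 2.4
ee_pos: [0.5896, -0.1142, 0.2349]
eef_rot: [0.699, 0.715, -0.0, -0.003]
ft_force: [-0.1, -0.6, -0.9]
width: 0.0875
```

```bash
python3 - <<'E'
from h import *
s=r.read_state(); print(s); i=r.camera("wrist"); cv2.imwrite("pics/w1.png",i); np.save("w1.npy",[*s["ee_pos"],*s["eef_rot"]])
E
```

```text
{'time': 2.4, 'joint_positions': array([-0.45012843,  0.32108781,  0.71625807,  1.53941781, -0.21590302,
        1.36684427,  0.30948428]), 'joint_vel': array([-0.0050145 , -0.02206018, -0.02801064,  0.02463756,  0.02203637,
        0.00824545, -0.00647586]), 'joint_torque': array([ -0.48677344, -47.28724837,   8.12365741, -39.43752408,
        -0.89363683,   0.09820967,   0.29350318]), 'ee_pos': array([ 0.58958473, -0.11424181,  0.23486728]), 'eef_rot': array([ 6.98697445e-01,  7.15410529e-01, -2.94047037e-04, -3.09333090e-03]), 'ft_force': array([-0.13529712, -0.64064074, -0.89018944]), 'torque': array([-0.11298154,  0.03761284, -0.01484142]), 'width': 0.08746777862128147}
```

View pics/w1.png

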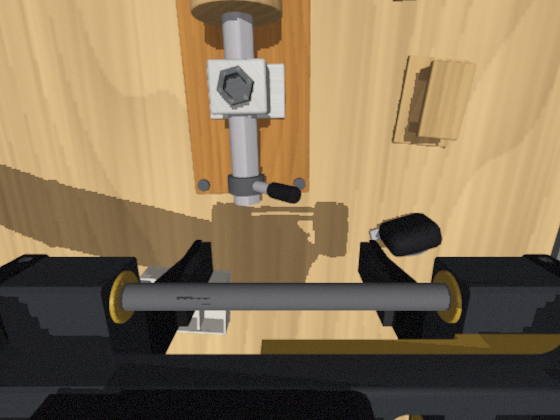

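The wrist view shows the screw socket at (237,88), the lever collar at (247,185) and the black grip at (283,193).

```bash
python3 - <<'E'
from h import *
v=np.load("w1.npy"); C=cam("wrist",dict(ee_pos=v[:3],eef_rot=v[3:]))
i=cv2.imread("pics/w1.png"); crop(i,190,50,310,210,5,"wz.png")
crop(i,205,60,275,120,10,"wzs.png")
print(onz(C,(237,87),.104), onz(C,(284,193),.108))
T=cam("top")
print(tri(ray(C,(284,193)),ray(T,(180+653.5/4-.5,180+95.5/4-.5))))
for a in (.7,.75,.8,.85,.9):
  print(a,proj(C,[.543+.062*np.sin(a),-.11,.062+.062*np.cos(a)]),proj(C,[.543+.08*np.sin(a),-.11,.062+.08*np.cos(a)]))
print(proj(C,[.54,-.01,.104]),proj(C,[.543,-.11,.062]))
E
```

```text
[ 0.54225491 -0.01097554  0.104     ] [ 0.58718462 -0.10808022  0.108     ]
(array([ 0.58731013, -0.1073866 ,  0.111488  ]), np.float64(0.00045808511448714736))
0.7 [279.6411235  195.14010605] [291.61110372 199.18320687]
0.75 [282.02454919 194.66707699] [294.71520297 198.51028451]
0.8 [284.27203103 194.16891758] [297.61752306 197.80534775]
0.85 [286.37845407 193.64789486] [300.3124005  197.07199931]
0.9 [288.33955352 193.10629761] [302.79558082 196.31382091]
[234.4887598   85.78461438] [245.43736463 183.58710072]
```

View pics/wz.png

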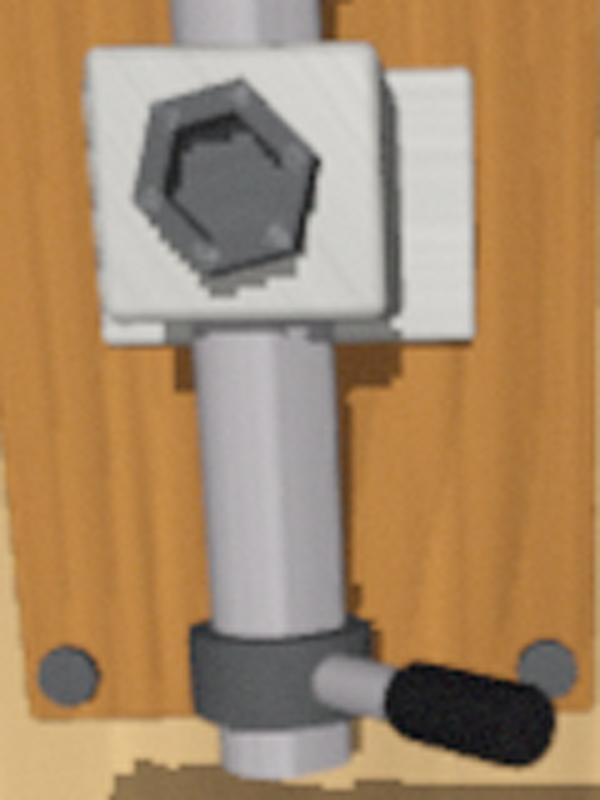

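View pics/wzs.png

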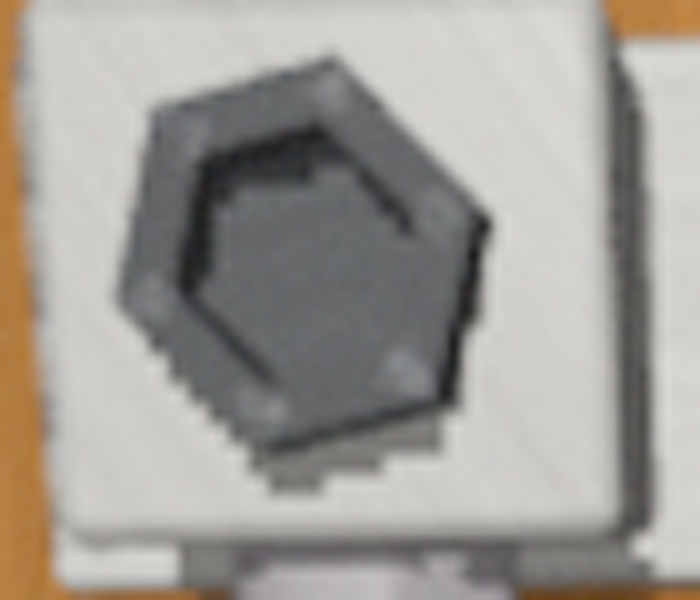

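```bash
python3 - <<'E'
from h import *
v=np.load("w1.npy"); C=cam("wrist",dict(ee_pos=v[:3],eef_rot=v[3:]))
c=[(335,55),(487,220),(445,400),(262,445),(118,298),(155,105)]
P=np.array([onz(C,(205+(x+.5)/10-.5,60+(y+.5)/10-.5),.104) for x,y in c]); m=P.mean(0); print(m)
d=P-m; print(np.linalg.norm(d,axis=1)*2, np.degrees(np.arctan2(d[:,1],d[:,0]))%60)
# drum-side/collar axis : jig edges
c=[(0,480),(28,715),(595,715)]
E
```

```text
[ 0.54011616 -0.00943286  0.104     ]
[0.03416587 0.03451901 0.03538292 0.03365727 0.03434311 0.03531142] [18.23830448 11.35627437 17.11442921 16.40976513 13.40792558 16.03871945]
```

Emit:
send_rows(commands=[[0,0.1,-1,0,0,0,-1],[0,0,-1,0,0,0,-1],[-0.05,0,-1,0,0,0,-1],[0,0,-1,0,0,0,-1],[0,0,-0.5,0,0,0,-1],[0,0,0,0,0,0,-1]])

```text
time: 2.95
ee_pos: [0.5857, -0.1045, 0.0953]
eef_rot: [0.695, 0.719, 0.001, -0.004]
ft_force: [-0.3, -0.5, -0.1]
width: 0.0871
```

Emit:
send_rows(commands=[[-0.2,-0.1,0,0,0,0,-1],[-0.25,-0.05,0.1,0,0,0,-1],[-0.25,0,0.1,0,0,0,-1],[-0.25,0,0.1,0,0,0,-1],[-0.25,0,0,0,0,0,-1],[-0.2,0,0,0,0,0,-1],[0,0,0,0,0,0,-1]])

```text
time: 3.53
ee_pos: [0.5481, -0.1078, 0.116]
eef_rot: [0.694, 0.72, 0.01, 0.004]
ft_force: [0.1, -0.3, -0.1]
width: 0.0869
```

Emit:
send_rows(commands=[[-0.15,-0.05,-0.35,0,0,0,-1],[0,0,0,0,0,0,-1]])

```text
time: 3.7
ee_pos: [0.5449, -0.1092, 0.1076]
eef_rot: [0.694, 0.72, 0.013, 0.006]
ft_force: [0.2, -0.5, -1.5]
width: 0.087
```

Emit:
send_rows(commands=[[-0.04,0,-0.12,-0.12,0.3,0,-1],[0,0,0,0,0,0,-1]])

```text
time: 3.87
ee_pos: [0.5432, -0.1093, 0.1039]
eef_rot: [0.694, 0.72, -0.001, -0.001]
ft_force: [1.6, 1.6, -1.1]
width: 0.0867
```

Emit:
send_rows(commands=[[0,0,0,0,0,0,1],[0,0,0,0,0,0,1],[0,0,0,0,0,0,1],[0,0,0,0,0,0,1],[0,0,0,0,0,0,1],[0,0,0,0,0,0,1],[0,0,0,0,0,0,1],[0,0,0,0,0,0,1]], grip_force=15)

```text
time: 4.53
ee_pos: [0.5469, -0.1094, 0.1051]
eef_rot: [0.694, 0.72, 0.0, 0.002]
ft_force: [3.6, 0.2, 3.1]
width: 0.0417
```

Emit:
send_rows(commands=[[-0.1,0,0,0,0,0,1],[0,0,0,0,0,0,1],[0,0,0,0,0,0,1],[0,0,0,0,0,0,1],[0,0,0,0,0,0,1],[0,0,0,0,0,0,1],[0,0,0,0,0,0,1],[0,0,0,0,0,0,1],[0,0,0,0,0,0,1]])

```text
time: 5.28
ee_pos: [0.5428, -0.1095, 0.1048]
eef_rot: [0.694, 0.72, -0.0, 0.001]
ft_force: [2.2, 0.4, 3.6]
width: 0.0166
```

Gripped (width 16.6 mm). Checking whether the lever is upright.

```bash
python3 - <<'E'
from h import *
s=r.read_state(); print(s["ee_pos"],s["eef_rot"],s["ft_force"]); i=r.camera("scene"); j=r.camera("wrist")
a=cv2.resize(i[150:260,210:340],None,fx=3,fy=3,interpolation=2); b=j[0:330]
cv2.imwrite("pics/s2.png",a); cv2.imwrite("pics/w2.png",j)
E
```

```text
[ 0.54281545 -0.10953084  0.1047825 ] [ 6.93753341e-01  7.20211547e-01 -1.65586542e-04  1.26606950e-03] [2.20555874 0.37701207 3.57280575]
```

View pics/s2.png

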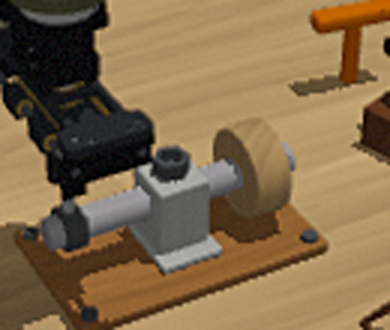

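View pics/w2.png

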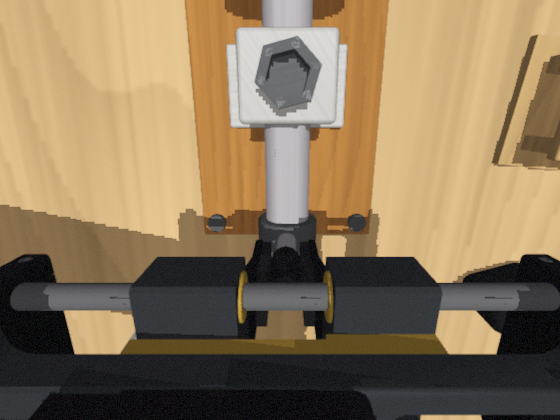

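The lever stands centred between the pads over the spindle axis (px 287 against 286). Releasing and rising.

Emit:
send_rows(commands=[[0,0,0,0,0,0,-1],[0,0,0,0,0,0,-1],[0,0,0,0,0,0,-1],[0,0,0,0,0,0,-1],[0,0,0.5,0,0,0,-1],[0,0,1,0,0,0,-1],[0,0,1,0,0,0,-1],[0,0,1,0,0,0,-1],[0,0,0.5,0,0,0,-1],[0,0,0,0,0,0,-1]])

```text
time: 6.22
ee_pos: [0.5331, -0.1099, 0.2235]
eef_rot: [0.694, 0.719, -0.008, -0.006]
ft_force: [0.7, 0.7, -1.0]
width: 0.0753
```

```bash
python3 - <<'E'
from h import *
s=r.read_state(); print(s["ee_pos"],s["eef_rot"],s["width"],s["joint_positions"]); j=r.camera("wrist")
cv2.imwrite("pics/w3.png",j); np.save("w3.npy",[*s["ee_pos"],*s["eef_rot"]])
crop(j,205,20,365,250,3,"w3z.png")
C=cam("wrist",s)
for a in (-.1,0,.1): print(a,proj(C,[.5435+.08*np.sin(a),-.1095,.062+.08*np.cos(a)]),proj(C,[.5435+.021*np.sin(a),-.1095,.062+.021*np.cos(a)]))
E
```

```text
[ 0.53314876 -0.10986851  0.2235035 ] [ 0.69446675  0.71945644 -0.00771976 -0.00622666] 0.07532410649769342 [-0.52184368  0.18928928  0.72931215  1.69197445 -0.12300996  1.32844681
  0.2658451 ]
-0.1 [290.42264992 212.42015651] [296.29430765 194.73793535]
0 [299.81333838 212.94725427] [298.31768753 194.8446692 ]
0.1 [309.18452333 213.17588531] [300.33694779 194.89864359]
```

View pics/w3z.png

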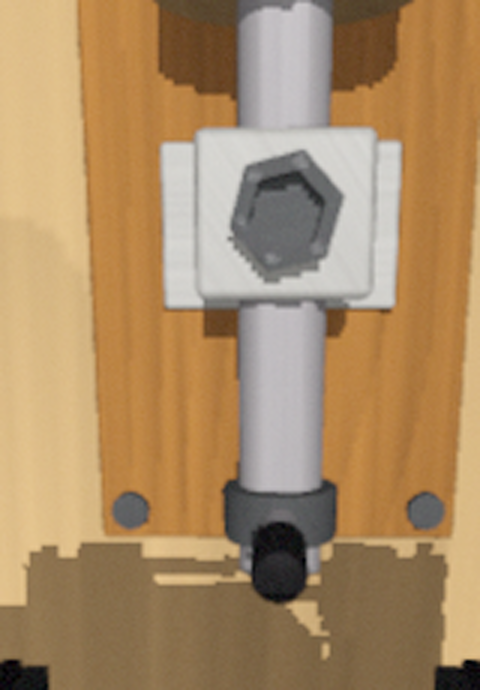

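The lever tip is within about 0.02 rad of upright and the collar is where expected. Now to the key, turning the jaws to world y.

Emit:
send_rows(commands=[[-0.07,0.73,0.1,0,-0.2,0.98,-0.3],[-0.07,0.73,0,0,0,0.98,-0.3],[-0.07,0.73,0,0,0,0.98,-0.3],[-0.07,0.73,0,0,0,0.98,-0.3],[-0.07,0.73,0,0,0,0.98,-0.3],[-0.07,0.73,0,0,0,0.98,-0.3],[-0.07,0.73,0,0,0,0.98,-0.3],[-0.07,0.73,0,0,0,0.98,-0.3],[-0.07,0.73,0,0,0,0.98,-0.3],[-0.07,0.73,0,0,0,0.98,-0.3]])

```text
time: 7.1
ee_pos: [0.5017, 0.1114, 0.2109]
eef_rot: [0.321, 0.947, -0.01, -0.004]
ft_force: [-0.7, -0.4, -0.6]
width: 0.0564
```

Emit:
send_rows(commands=[[-0.07,0.73,0,0,0,0.98,-0.3],[-0.07,0.73,0,0,0,0.98,-0.3],[-0.07,0.73,0,0,0,0.98,-0.3],[-0.07,0.73,0,0,0,0.98,-0.3],[-0.07,0.73,0,0,0,0.98,-0.3],[-0.07,0.73,0,0,0,0.98,-0.3],[-0.07,0.73,0,0,0,0.98,-0.3],[0,0,0,0,0,0,-0.3]])

```text
time: 7.77
ee_pos: [0.4767, 0.2742, 0.196]
eef_rot: [0.006, 1.0, -0.018, -0.009]
ft_force: [-1.4, 1.1, 0.1]
width: 0.0567
```

Emit:
send_rows(commands=[[0.3,0.1,0.5,0.4,-0.2,0.3,-0.3],[0.2,0.1,0.2,0,0,0,-0.3],[0,0,0,0,0,0,-0.3]])

```text
time: 8.02
ee_pos: [0.489, 0.2807, 0.2119]
eef_rot: [-0.009, 1.0, -0.003, -0.004]
ft_force: [-0.6, 1.0, -0.3]
width: 0.0568
```

```bash
python3 - <<'E'
from h import *
s=r.read_state(); print(s["ee_pos"],s["eef_rot"],s["width"],s["joint_positions"]); j=r.camera("wrist")
cv2.imwrite("pics/w4.png",j); np.save("w4.npy",[*s["ee_pos"],*s["eef_rot"]])
C=cam("wrist",s); print(proj(C,[.493,.281,.105]),proj(C,[.493,.281,.095]))
E
```

```text
[0.48904923 0.28068463 0.21185646] [-0.00920334  0.99994283 -0.00343401 -0.00422462] 0.05681711738223126 [-0.8797677   0.21097643  0.32126906  1.64940225 -0.06719337  1.30311516
  1.04255252]
[286.07719971 209.99507352] [286.10868387 206.90703852]
```

View pics/w4.png

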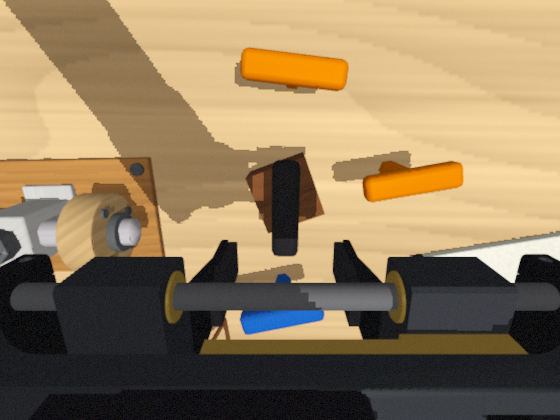

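The black bar stands from about (286,161) to (285,255), and its centre matches the predicted (286,210) within 2 px.

```bash
python3 - <<'E'
from h import *
v=np.load("w4.npy"); C=cam("wrist",dict(ee_pos=v[:3],eef_rot=v[3:])); i=cv2.imread("pics/w4.png")
m=(i.max(2)<40).astype(np.uint8); m[262:]=0; m[:,:262]=0; m[:,312:]=0
n,l,s,c=cv2.connectedComponentsWithStats(m); k=1+np.argmax(s[1:,4]); print(s[k],c[k])
ys,xs=np.where(l==k)
for y in range(160,258,8):
    q=xs[ys==y]; print(y,q.min() if len(q) else None,q.max() if len(q) else None)
    if len(q): print("   ",onz(C,(q.min()-.5,y),.105)[:2],onz(C,(q.max()+.5,y),.105)[:2])
E
```

```text
[ 272  160   28   95 2100] [284.93809524 199.96666667]
160 282 293
    [0.44637601 0.27599851] [0.44616609 0.28669657]
168 272 299
    [0.45372884 0.26712146] [0.45323107 0.2922763 ]
176 273 299
    [0.46099913 0.26806997] [0.46051133 0.29251257]
184 273 298
    [0.46840032 0.26812036] [0.46792287 0.29184069]
192 273 298
    [0.47591727 0.26817154] [0.47543193 0.29207725]
200 272 298
    [0.48357171 0.2672963 ] [0.4830593  0.29231753]
208 272 298
    [0.4913288  0.26734175] [0.4908078  0.29256163]
216 272 297
    [0.49921014 0.26738792] [0.49869995 0.29186863]
224 272 297
    [0.50721875 0.26743484] [0.50669986 0.29211305]
232 273 296
    [0.5153374  0.26843994] [0.5148502 0.2914051]
240 273 296
    [0.52360959 0.26849626] [0.52311397 0.29164973]
248 273 273
    [0.53201866 0.26855351] [0.53199764 0.26952672]
256 None None
```

Emit:
send_rows(commands=[[0.12,0,-0.5,0.08,-0.1,-0.2,-0.3],[0,0,-0.8,0,0,0,-0.3],[0,0,-0.8,0,0,0,-0.3],[0,0,-0.8,0,0,0,-0.3],[0,0,0,0,0,0,-0.3]])

```text
time: 8.48
ee_pos: [0.4916, 0.2765, 0.1185]
eef_rot: [0.005, 1.0, -0.002, -0.001]
ft_force: [-1.2, -0.3, -0.2]
width: 0.0565
```

```bash
cat > st.py <<'E'
from h import *
s=r.read_state(); R=Ro.from_quat(s["eef_rot"]).as_matrix(); z=R[:,2]; y=R[:,1]
print("t",round(s["time"],2),"pos",np.round(s["ee_pos"],4),"jaw",round(np.degrees(np.arctan2(y[1],y[0])),2),"fix ax,ay",np.round([-z[1]/.0873,z[0]/.0873],2),"F",np.round(s["ft_force"],2),"M",np.round(s["torque"],3),"w",round(s["width"],4),"j7",round(s["joint_positions"][6],2))
E
python3 st.py
```

```text
t 8.48 pos [0.4916 0.2765 0.1185] jaw 89.45 fix ax,ay [ 0.05 -0.03] F [-1.15 -0.29 -0.25] M [-0.058  0.079  0.087] w 0.0565 j7 1.04
```

Emit:
send_rows(commands=[[0.03,0.12,-0.4,0.05,0,0.1,-0.3],[0,0,-0.5,0,0,0,-0.3],[0,0,-0.4,0,0,0,-0.3],[0,0,0,0,0,0,-0.3]])

```text
time: 8.82
ee_pos: [0.4919, 0.278, 0.0782]
eef_rot: [0.003, 1.0, -0.002, -0.003]
ft_force: [-0.3, -0.2, -0.7]
width: 0.0565
```

```bash
python3 st.py
```

```text
t 8.82 pos [0.4919 0.278  0.0782] jaw 89.69 fix ax,ay [ 0.05 -0.06] F [-0.27 -0.15 -0.67] M [ 0.048  0.056 -0.004] w 0.0565 j7 1.06
```

Emit:
send_rows(commands=[[0.03,0.07,-0.07,0.05,-0.06,0,-0.3],[0,0,0,0,0,0,-0.3]], grip_force=40)

```text
time: 8.98
ee_pos: [0.4932, 0.28, 0.0768]
eef_rot: [0.003, 1.0, 0.0, 0.0]
ft_force: [-1.2, -0.8, -0.1]
width: 0.0566
```

Emit:
send_rows(commands=[[0,0,0,0,0,0,1],[0,0,0,0,0,0,1],[0,0,0,0,0,0,1],[0,0,0,0,0,0,1],[0,0,0,0,0,0,1],[0,0,0,0,0,0,1],[0,0,0,0,0,0,1],[0,0,0,0,0,0,1]])

```text
time: 9.65
ee_pos: [0.4947, 0.2811, 0.0804]
eef_rot: [0.004, 1.0, 0.002, 0.002]
ft_force: [0.1, 0.0, 0.0]
width: 0.0255
```

```bash
python3 st.py
```

```text
t 9.65 pos [0.4947 0.2811 0.0804] jaw 89.6 fix ax,ay [-0.04  0.05] F [0.1  0.03 0.03] M [ 0.065 -0.025 -0.015] w 0.0255 j7 1.06
```

Emit:
send_rows(commands=[[0,0,0.3,0,0,0,1],[0,0,0.5,0,0,0,1],[0,0,0.6,0,0,0,1],[0,0,0.6,0,0,0,1],[0,0,0.8,0,0,0,1],[0,0,0.8,0,0,0,1],[0,0,0.6,0,0,0,1],[0,0,0,0,0,0,1]])

```text
time: 10.32
ee_pos: [0.4905, 0.2779, 0.2108]
eef_rot: [0.004, 1.0, -0.002, -0.002]
ft_force: [0.7, 1.2, -3.6]
width: 0.0257
```

```bash
python3 st.py;python3 - <<'E'
from h import *
j=r.camera("wrist"); cv2.imwrite("pics/w5.png",j); k=r.camera("scene"); crop(k,260,60,460,210,4,"s5.png")
E
```

```text
t 10.32 pos [0.4905 0.2779 0.2108] jaw 89.56 fix ax,ay [ 0.04 -0.05] F [ 0.73  1.23 -3.57] M [ 0.104 -0.128  0.053] w 0.0257 j7 1.02
```

View pics/w5.png

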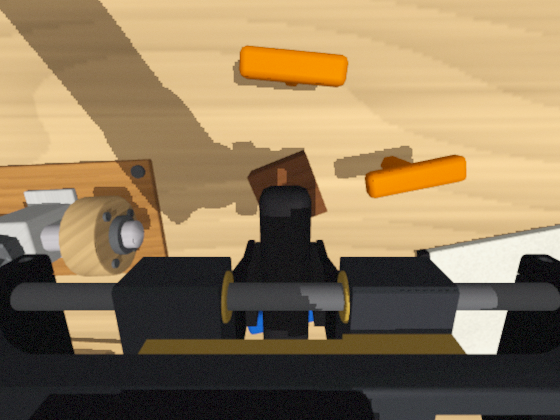

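View pics/s5.png

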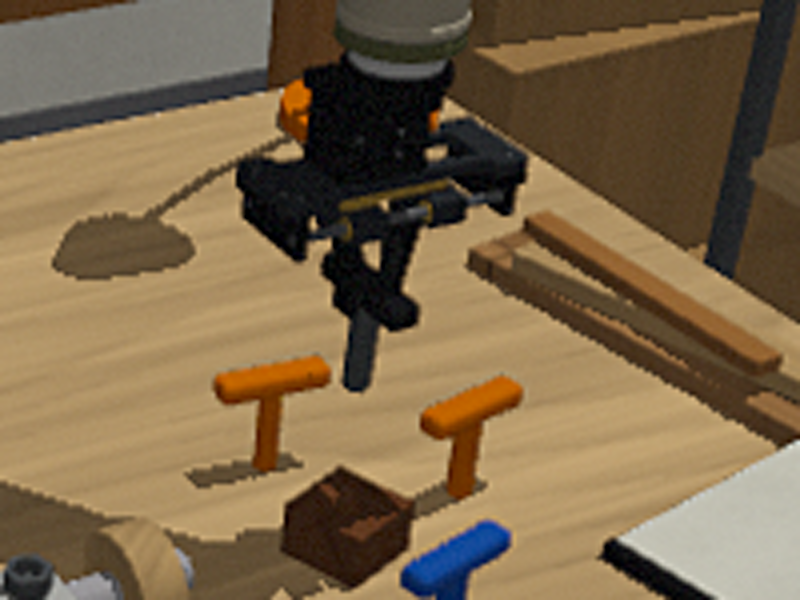

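The key is up in the gripper (weight about 3.5 N) and the block is empty. Next, estimate the key's centre in the tool frame from the near bar end (285,187) and the scene and top views.

```bash
python3 - <<'E'
from h import *
s=r.read_state(); p=s["ee_pos"]; C=cam("wrist",s); i=cv2.imread("pics/w5.png")
for y in range(180,240,6): 
    q=np.where(i[y,240:330].max(1)<40)[0]+240; print(y,(q.min(),q.max()) if len(q) else None)
crop(i,230,170,340,260,6,"w5z.png")
tz=p[2]-.0654; print("tip z",tz)
for off in (-.004,-.002,0,.002): print(off, proj(C,[p[0]+off-.0475,p[1],tz+.09]),proj(C,[p[0]+off-.0475,p[1],tz+.08]))
k=r.camera("scene");t=r.camera("top"); cv2.imwrite("pics/s6.png",k);cv2.imwrite("pics/t6.png",t)
S=cam("scene"); T=cam("top")
for dz in (0,.03,.06): print(dz,proj(S,[p[0],p[1],tz+dz]),proj(T,[p[0],p[1],tz+dz]))
x,y=proj(S,[p[0],p[1],tz]); crop(k,int(x)-35,int(y)-55,int(x)+35,int(y)+15,8,"s6z.png"); print("off",int(x)-35,int(y)-55)
E
```

```text
180 None
186 (np.int64(270), np.int64(299))
192 (np.int64(262), np.int64(307))
198 (np.int64(260), np.int64(309))
204 (np.int64(260), np.int64(310))
210 (np.int64(260), np.int64(310))
216 (np.int64(260), np.int64(310))
222 (np.int64(260), np.int64(309))
228 (np.int64(261), np.int64(309))
234 (np.int64(261), np.int64(309))
tip z 0.1416533415229999
-0.004 [284.08731012 180.81918826] [284.2579296  176.65459864]
-0.002 [284.12233888 185.01533724] [284.29008366 180.60019339]
0 [284.15708355 189.17745632] [284.32199345 184.51581417]
0.002 [284.1915476  193.30595781] [284.35366174 188.40180125]
0 [348.18377016 157.1165777 ] [196.52832092 234.43959563]
0.03 [349.23634092 148.11777238] [194.68183505 232.63355789]
0.06 [350.31526227 138.8936864 ] [192.75045503 230.74448564]
off 313 102
```

View pics/w5z.png

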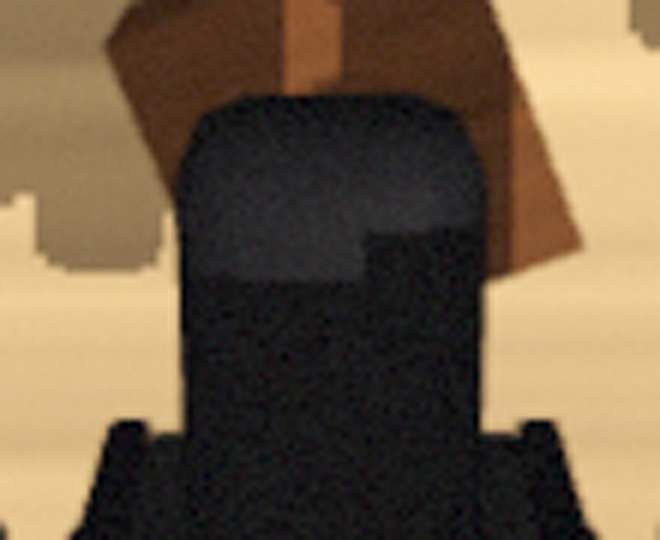

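View pics/s6z.png

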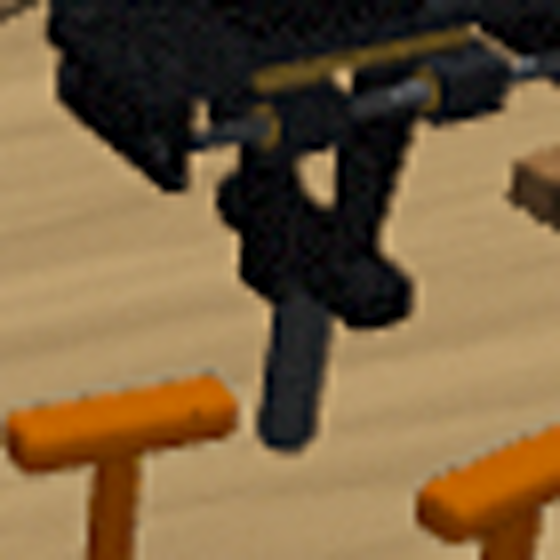

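Emit:
send_rows(commands=[[0.07,-0.4,0.3,0.04,-0.05,0.13,1],[0.14,-0.8,0.3,0,0,0.27,1],[0.14,-0.8,0,0,0,0.27,1],[0.14,-0.8,0,0,0,0.27,1],[0.14,-0.8,0,0,0,0.27,1],[0.14,-0.8,0,0,0,0.27,1],[0.14,-0.8,0,0,0,0.27,1],[0.14,-0.8,0,0,0,0.27,1],[0.14,-0.8,0,0,0,0.27,1],[0.14,-0.8,0,0,0,0.27,1]])

```text
time: 11.35
ee_pos: [0.5187, 0.0436, 0.2061]
eef_rot: [-0.119, 0.993, -0.008, -0.015]
ft_force: [0.6, -0.7, -4.3]
width: 0.026
```

```bash
python3 st.py;python3 - <<'E'
from h import *
g=lambda x,y:(205+(x+.5)/4-.5,145+(y+.5)/4-.5)
print(proj(cam("scene"),[.5401,-.0094,.104]),g(248,232))
E
```

```text
t 11.35 pos [0.5187 0.0436 0.2061] jaw 103.68 fix ax,ay [ 0.22 -0.31] F [ 0.62 -0.67 -4.34] M [ 0.1   -0.03   0.028] w 0.026 j7 1.68
[266.3535777  202.30798376] (266.625, 202.625)
```

Emit:
send_rows(commands=[[0.3,-0.7,0,0.1,-0.15,0.1,1],[0.3,-0.7,0,0.12,-0.16,0.1,1],[0.1,-0.2,0,0,0,0,1],[0,0,0,0,0,0,1]])

```text
time: 11.68
ee_pos: [0.5371, -0.0137, 0.1999]
eef_rot: [-0.125, 0.992, -0.002, -0.004]
ft_force: [0.2, 0.5, -4.2]
width: 0.0254
```

```bash
python3 st.py
```

```text
t 11.68 pos [ 0.5371 -0.0137  0.1999] jaw 104.37 fix ax,ay [ 0.05 -0.1 ] F [ 0.24  0.54 -4.15] M [ 0.022  0.038 -0.008] w 0.0254 j7 1.83
```

Emit:
send_rows(commands=[[0.1,0.14,-0.4,0.05,-0.1,0.2,1],[0,0,-0.35,0,0,0,1],[0,0,0,0,0,0,1]])

```text
time: 11.93
ee_pos: [0.5384, -0.0086, 0.1736]
eef_rot: [-0.133, 0.991, -0.0, -0.002]
ft_force: [-1.1, 0.1, -3.9]
width: 0.0253
```

```bash
python3 st.py; python3 - <<'E'
from h import *
s=r.read_state();p=s["ee_pos"]
k=r.camera("scene");t=r.camera("top");w=r.camera("wrist")
crop(k,235,155,310,230,8,"s7.png"); crop(t,270,180,340,250,8,"t7.png"); cv2.imwrite("pics/w7.png",w)
S=cam("scene"); f=lambda q:((q-np.array([235,155])+.5)*8-.5)
tz=p[2]-.0654
for d in(0,.01,.03): print(f(proj(S,[p[0],p[1],tz+d])))
print("screw",f(proj(S,[.5401,-.0094,.104])))
E
```

```text
t 11.93 pos [ 0.5384 -0.0086  0.1736] jaw 105.32 fix ax,ay [ 0.02 -0.05] F [-1.09  0.12 -3.88] M [ 0.004  0.066 -0.014] w 0.0253 j7 1.85
[254.14444773 368.26044537]
[254.26190629 343.81724778]
[254.49999787 294.27024797]
screw [254.32862161 381.96387008]
```

View pics/s7.png

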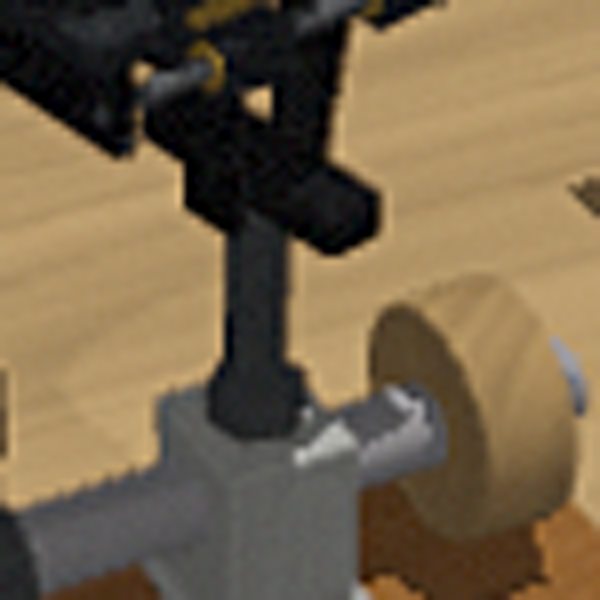

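View pics/w7.png

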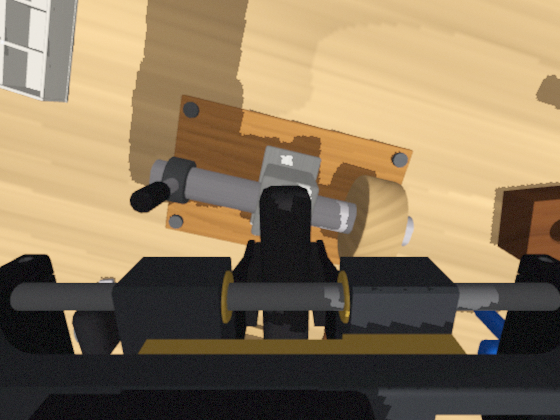

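View pics/t7.png

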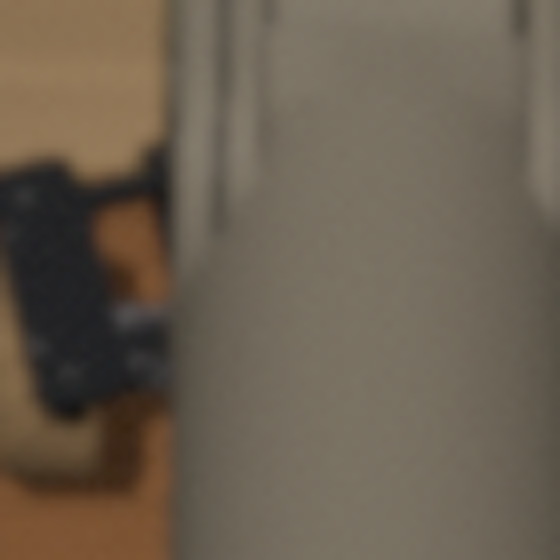

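Seen from the scene camera the shank (257) sits over the head (256.5), laterally aligned to about 0.4 mm; the top view is blocked by the arm. Lowering gently.

Emit:
send_rows(commands=[[0.05,-0.03,-0.1,0,-0.05,0,1],[0,0,-0.1,0,0,0,1],[0,0,-0.05,0,0,0,1],[0,0,0,0,0,0,1]])

```text
time: 12.42
ee_pos: [0.5423, -0.0087, 0.17]
eef_rot: [-0.134, 0.991, -0.001, 0.003]
ft_force: [-1.2, -0.3, -1.3]
width: 0.0257
```

```bash
python3 st.py
```

```text
t 12.42 pos [ 0.5423 -0.0087  0.17  ] jaw 105.39 fix ax,ay [0.   0.07] F [-1.25 -0.27 -1.27] M [-0.001  0.365 -0.02 ] w 0.0257 j7 1.86
```

Emit:
send_rows(commands=[[-0.08,-0.02,0,0,0.05,0,1],[0,0,-0.07,0,0,0,1],[0,0,-0.07,0,0,0,1]])

```text
time: 12.67
ee_pos: [0.5402, -0.0092, 0.1665]
eef_rot: [-0.134, 0.991, -0.0, 0.002]
ft_force: [-3.0, 1.3, 14.7]
width: 0.0254
```

```bash
python3 st.py
```

```text
t 12.67 pos [ 0.5402 -0.0092  0.1665] jaw 105.4 fix ax,ay [-0.    0.04] F [-2.96  1.27 14.7 ] M [0.186 0.638 0.011] w 0.0254 j7 1.86
```

Emit:
send_rows(commands=[[-0.06,0,0.03,0,0.04,0,1],[0,0,0,0,0,0,1]])

```text
time: 12.83
ee_pos: [0.5383, -0.0092, 0.1673]
eef_rot: [-0.134, 0.991, 0.0, -0.0]
ft_force: [-0.1, -0.4, -3.5]
width: 0.0258
```

```bash
python3 st.py
```

```text
t 12.83 pos [ 0.5383 -0.0092  0.1673] jaw 105.39 fix ax,ay [-0.   -0.01] F [-0.09 -0.45 -3.54] M [ 0.02   0.031 -0.008] w 0.0258 j7 1.86
```

Free again at x=0.538. Pressing down here.

Emit:
send_rows(commands=[[0,0,-0.08,0,0,0,1],[0,0,-0.08,0,0,0,1]])

```text
time: 13.0
ee_pos: [0.5386, -0.0091, 0.1624]
eef_rot: [-0.134, 0.991, 0.0, 0.0]
ft_force: [0.5, -0.4, -4.5]
width: 0.0254
```

```bash
python3 st.py
```

```text
t 13.0 pos [ 0.5386 -0.0091  0.1624] jaw 105.39 fix ax,ay [-0.01  0.  ] F [ 0.49 -0.38 -4.51] M [ 0.141 -0.045  0.033] w 0.0254 j7 1.86
```

Emit:
send_rows(commands=[[0,0,-0.08,0,0,0,1],[0,0,-0.06,0,0,0,1],[0,0,0,0,0,0,1]])

```text
time: 13.25
ee_pos: [0.5391, -0.0089, 0.1582]
eef_rot: [-0.134, 0.991, 0.0, 0.001]
ft_force: [-0.8, 0.8, -0.3]
width: 0.0258
```

```bash
python3 st.py
```

```text
t 13.25 pos [ 0.5391 -0.0089  0.1582] jaw 105.4 fix ax,ay [-0.01  0.02] F [-0.77  0.79 -0.28] M [0.109 0.226 0.024] w 0.0258 j7 1.86
```

```bash
python3 - <<'E'
from h import *
k=r.camera("scene"); crop(k,235,155,310,230,8,"s8.png")
E
```

```text
(no output)
```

View pics/s8.png

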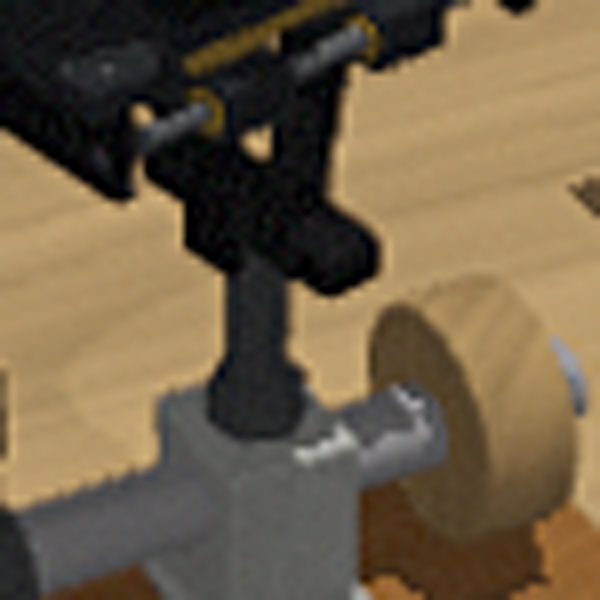

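Key seated: the bar dropped 15 mm and bottom contact is felt. Turning clockwise, following the thread down.

Emit:
send_rows(commands=[[0,0,0,0,0,-0.6,1],[0,0,-0.01,0,0,-0.8,1],[0,0,-0.01,0,0,-0.8,1],[0,0,-0.01,0,0,-0.8,1],[0,0,0,0,0,0,1],[0,0,0,0,0,0,1]])

```text
time: 13.8
ee_pos: [0.5391, -0.0085, 0.1576]
eef_rot: [0.001, 1.0, 0.001, 0.001]
ft_force: [-1.4, -0.1, -0.6]
width: 0.0256
```

```bash
python3 st.py
```

```text
t 13.8 pos [ 0.5391 -0.0085  0.1576] jaw 89.88 fix ax,ay [-0.02  0.02] F [-1.41 -0.09 -0.59] M [ 0.031  0.162 -0.056] w 0.0256 j7 1.6
```

Emit:
send_rows(commands=[[0,0,-0.01,0,0,-0.8,1],[0,0,-0.01,0,0,-0.8,1],[0,0,0,0,0,0,1],[0,0,0,0,0,0,1]])

```text
time: 14.13
ee_pos: [0.5393, -0.0084, 0.1571]
eef_rot: [0.068, 0.998, 0.001, 0.001]
ft_force: [-0.6, 0.2, -0.7]
width: 0.0255
```

```bash
python3 st.py
```

```text
t 14.13 pos [ 0.5393 -0.0084  0.1571] jaw 82.22 fix ax,ay [-0.02  0.03] F [-0.61  0.24 -0.72] M [ 0.053  0.173 -0.046] w 0.0255 j7 1.47
```

Emit:
send_rows(commands=[[0,0,0,0,0,0,1]])

```text
time: 14.22
ee_pos: [0.5392, -0.0084, 0.1572]
eef_rot: [0.066, 0.998, 0.001, 0.001]
ft_force: [-0.6, -1.0, -0.7]
width: 0.0254
```

```bash
python3 st.py
```

```text
t 14.22 pos [ 0.5392 -0.0084  0.1572] jaw 82.39 fix ax,ay [-0.02  0.03] F [-0.65 -1.05 -0.74] M [ 0.074  0.187 -0.049] w 0.0254 j7 1.47
```

Emit:
send_rows(commands=[[0,0,-0.02,0,0,-0.8,1],[0,0,0,0,0,0,1],[0,0,0,0,0,0,1]])

```text
time: 14.47
ee_pos: [0.5394, -0.0083, 0.1569]
eef_rot: [0.098, 0.995, 0.001, 0.001]
ft_force: [-0.6, -0.1, -0.7]
width: 0.0255
```

```bash
python3 st.py
```

```text
t 14.47 pos [ 0.5394 -0.0083  0.1569] jaw 78.78 fix ax,ay [-0.02  0.03] F [-0.57 -0.06 -0.68] M [ 0.085  0.251 -0.049] w 0.0255 j7 1.41
```

Emit:
send_rows(commands=[[0,0,-0.02,0,0,-0.8,1],[0,0,0,0,0,0,1],[0,0,0,0,0,0,1]])

```text
time: 14.72
ee_pos: [0.5394, -0.0083, 0.1567]
eef_rot: [0.129, 0.992, 0.001, 0.001]
ft_force: [-0.3, 0.5, 0.4]
width: 0.0256
```

```bash
python3 st.py
```

```text
t 14.72 pos [ 0.5394 -0.0083  0.1567] jaw 75.23 fix ax,ay [-0.02  0.03] F [-0.31  0.46  0.45] M [0.091 0.196 0.027] w 0.0256 j7 1.35
```

Emit:
send_rows(commands=[[0,0,-0.01,0,0,-0.6,1],[0,0,0,0,0,0,1],[0,0,0,0,0,0,1]])

```text
time: 14.97
ee_pos: [0.5395, -0.0082, 0.1565]
eef_rot: [0.15, 0.989, 0.001, 0.001]
ft_force: [-0.2, 1.4, 0.9]
width: 0.0261
```

```bash
python3 st.py
```

```text
t 14.97 pos [ 0.5395 -0.0082  0.1565] jaw 72.73 fix ax,ay [-0.02  0.04] F [-0.16  1.35  0.87] M [0.082 0.244 0.033] w 0.0261 j7 1.31
```

Emit:
send_rows(commands=[[0,0,0,0,0,0,1]])

```text
time: 15.05
ee_pos: [0.5395, -0.0082, 0.1565]
eef_rot: [0.149, 0.989, 0.001, 0.001]
ft_force: [-1.8, -0.1, 0.7]
width: 0.0256
```

```bash
python3 st.py
```

```text
t 15.05 pos [ 0.5395 -0.0082  0.1565] jaw 72.89 fix ax,ay [-0.02  0.04] F [-1.8  -0.14  0.7 ] M [0.081 0.271 0.003] w 0.0256 j7 1.31
```

Emit:
send_rows(commands=[[0,0,0,0,0,-0.6,1],[0,0,0,0,0,0,1],[0,0,0,0,0,0,1]])

```text
time: 15.3
ee_pos: [0.5395, -0.0082, 0.1564]
eef_rot: [0.172, 0.985, 0.001, 0.001]
ft_force: [-1.5, 0.5, 0.2]
width: 0.0257
```

```bash
python3 st.py
```

```text
t 15.3 pos [ 0.5395 -0.0082  0.1564] jaw 70.22 fix ax,ay [-0.01  0.04] F [-1.5   0.46  0.18] M [ 0.093  0.273 -0.012] w 0.0257 j7 1.26
```

Emit:
send_rows(commands=[[0,0,0,0,0,-0.6,1],[0,0,0,0,0,0,1],[0,0,0,0,0,0,1]])

```text
time: 15.55
ee_pos: [0.5395, -0.0081, 0.1563]
eef_rot: [0.194, 0.981, 0.001, 0.002]
ft_force: [-1.2, 1.0, -0.2]
width: 0.026
```

```bash
python3 st.py
```

```text
t 15.55 pos [ 0.5395 -0.0081  0.1563] jaw 67.57 fix ax,ay [-0.01  0.04] F [-1.16  0.96 -0.18] M [ 0.098  0.208 -0.024] w 0.026 j7 1.22
```

Emit:
send_rows(commands=[[0,0,-0.01,0,0,-0.6,1],[0,0,0,0,0,0,1],[0,0,0,0,0,0,1]])

```text
time: 15.8
ee_pos: [0.5396, -0.0081, 0.1561]
eef_rot: [0.217, 0.976, 0.001, 0.002]
ft_force: [-1.1, 0.1, -0.0]
width: 0.0258
```

```bash
python3 st.py
```

```text
t 15.8 pos [ 0.5396 -0.0081  0.1561] jaw 64.95 fix ax,ay [-0.01  0.04] F [-1.1   0.13 -0.  ] M [ 0.101  0.175 -0.016] w 0.0258 j7 1.17
```

Emit:
send_rows(commands=[[0,0,-0.01,0,0,-0.6,1],[0,0,0,0,0,0,1],[0,0,0,0,0,0,1]])

```text
time: 16.05
ee_pos: [0.5396, -0.0081, 0.1559]
eef_rot: [0.239, 0.971, 0.001, 0.002]
ft_force: [-1.6, -0.1, -0.0]
width: 0.0256
```

```bash
python3 st.py
```

```text
t 16.05 pos [ 0.5396 -0.0081  0.1559] jaw 62.34 fix ax,ay [-0.01  0.04] F [-1.6  -0.05 -0.03] M [0.11  0.202 0.036] w 0.0256 j7 1.13
```

Emit:
send_rows(commands=[[0,0,-0.01,0,0,-0.6,1],[0,0,0,0,0,0,1],[0,0,0,0,0,0,1]])

```text
time: 16.3
ee_pos: [0.5397, -0.0081, 0.1558]
eef_rot: [0.261, 0.965, 0.001, 0.002]
ft_force: [-0.3, -0.5, 0.2]
width: 0.0254
```

```bash
python3 st.py
```

```text
t 16.3 pos [ 0.5397 -0.0081  0.1558] jaw 59.73 fix ax,ay [-0.01  0.04] F [-0.29 -0.5   0.21] M [ 0.146  0.144 -0.045] w 0.0254 j7 1.08
```

```bash
echo 'print("tau7",np.round(s["joint_torque"][4:],3))' >> st.py; python3 st.py
```

```text
t 16.3 pos [ 0.5397 -0.0081  0.1558] jaw 59.73 fix ax,ay [-0.01  0.04] F [-0.29 -0.5   0.21] M [ 0.146  0.144 -0.045] w 0.0254 j7 1.08
tau7 [ 0.174 -0.239 -0.238]
```

Emit:
send_rows(commands=[[0,0,-0.01,0,0,-0.6,1],[0,0,0,0,0,0,1],[0,0,0,0,0,0,1]])

```text
time: 16.55
ee_pos: [0.5397, -0.008, 0.1556]
eef_rot: [0.283, 0.959, 0.001, 0.002]
ft_force: [-1.3, 0.2, -0.1]
width: 0.0256
```

```bash
python3 st.py
```

```text
t 16.55 pos [ 0.5397 -0.008   0.1556] jaw 57.13 fix ax,ay [-0.01  0.05] F [-1.25  0.23 -0.11] M [0.094 0.24  0.029] w 0.0256 j7 1.04
tau7 [ 0.178 -0.255 -0.238]
```

Emit:
send_rows(commands=[[0,0,-0.01,0,0,-0.6,1],[0,0,0,0,0,0,1],[0,0,0,0,0,0,1]])

```text
time: 16.8
ee_pos: [0.5398, -0.008, 0.1554]
eef_rot: [0.305, 0.952, 0.001, 0.002]
ft_force: [-1.1, 0.5, -0.1]
width: 0.0258
```

```bash
python3 st.py
```

```text
t 16.8 pos [ 0.5398 -0.008   0.1554] jaw 54.52 fix ax,ay [-0.    0.05] F [-1.08  0.48 -0.08] M [0.078 0.245 0.058] w 0.0258 j7 1.0
tau7 [ 0.183 -0.272 -0.237]
```

Emit:
send_rows(commands=[[0,0,-0.01,0,0,-0.6,1],[0,0,0,0,0,0,1],[0,0,0,0,0,0,1]])

```text
time: 17.05
ee_pos: [0.5399, -0.008, 0.1553]
eef_rot: [0.326, 0.945, 0.001, 0.002]
ft_force: [-1.3, 1.1, 0.2]
width: 0.0255
```

```bash
python3 st.py
```

```text
t 17.05 pos [ 0.5399 -0.008   0.1553] jaw 51.92 fix ax,ay [-0.    0.05] F [-1.28  1.09  0.2 ] M [0.153 0.26  0.037] w 0.0255 j7 0.95
tau7 [ 0.187 -0.289 -0.237]
```

Emit:
send_rows(commands=[[0,0,0,0,0,0,1]])

```text
time: 17.13
ee_pos: [0.5398, -0.008, 0.1553]
eef_rot: [0.325, 0.946, 0.001, 0.002]
ft_force: [-0.9, 0.6, -0.1]
width: 0.0255
```

```bash
python3 st.py
```

```text
t 17.13 pos [ 0.5398 -0.008   0.1553] jaw 52.05 fix ax,ay [-0.    0.05] F [-0.92  0.65 -0.08] M [0.074 0.232 0.008] w 0.0255 j7 0.95
tau7 [ 0.189 -0.296 -0.105]
```

Emit:
send_rows(commands=[[0,0,0,0,0,0,1]])

```text
time: 17.22
ee_pos: [0.5399, -0.008, 0.1553]
eef_rot: [0.324, 0.946, 0.001, 0.002]
ft_force: [-0.1, -0.3, 0.6]
width: 0.0255
```

```bash
python3 st.py
```

```text
t 17.22 pos [ 0.5399 -0.008   0.1553] jaw 52.16 fix ax,ay [-0.    0.05] F [-0.14 -0.31  0.65] M [0.145 0.247 0.046] w 0.0255 j7 0.96
tau7 [ 0.204 -0.298 -0.012]
```

Emit:
send_rows(commands=[[0,0,-0.01,0,0,-0.6,1],[0,0,0,0,0,0,1],[0,0,0,0,0,0,1]])

```text
time: 17.47
ee_pos: [0.5399, -0.008, 0.1551]
eef_rot: [0.347, 0.938, 0.001, 0.002]
ft_force: [-0.6, 0.9, 0.8]
width: 0.0261
```

```bash
python3 st.py
```

```text
t 17.47 pos [ 0.5399 -0.008   0.1551] jaw 49.35 fix ax,ay [-0.    0.05] F [-0.58  0.88  0.77] M [ 0.099  0.266 -0.052] w 0.0261 j7 0.91
tau7 [ 0.193 -0.308 -0.219]
```

Emit:
send_rows(commands=[[0,0,0,0,0,0,1]])

```text
time: 17.55
ee_pos: [0.5399, -0.008, 0.1551]
eef_rot: [0.346, 0.938, 0.001, 0.002]
ft_force: [-1.7, 0.7, 0.1]
width: 0.0258
```

```bash
python3 st.py
```

```text
t 17.55 pos [ 0.5399 -0.008   0.1551] jaw 49.46 fix ax,ay [-0.    0.05] F [-1.75  0.66  0.1 ] M [ 0.075  0.324 -0.026] w 0.0258 j7 0.91
tau7 [ 0.193 -0.322 -0.102]
```

Emit:
send_rows(commands=[[0,0,0,0,0,0,1]])

```text
time: 17.63
ee_pos: [0.5399, -0.008, 0.1552]
eef_rot: [0.346, 0.938, 0.001, 0.002]
ft_force: [-0.2, 0.4, 0.2]
width: 0.0256
```

```bash
python3 st.py
```

```text
t 17.63 pos [ 0.5399 -0.008   0.1552] jaw 49.54 fix ax,ay [-0.    0.05] F [-0.17  0.4   0.23] M [0.092 0.291 0.048] w 0.0256 j7 0.91
tau7 [ 0.208 -0.325 -0.015]
```

Emit:
send_rows(commands=[[0,0,-0.01,0,0,-0.6,1],[0,0,0,0,0,0,1],[0,0,0,0,0,0,1]])

```text
time: 17.88
ee_pos: [0.54, -0.008, 0.155]
eef_rot: [0.369, 0.929, 0.001, 0.002]
ft_force: [-1.2, -0.1, -0.2]
width: 0.0256
```

```bash
python3 st.py
```

```text
t 17.88 pos [ 0.54  -0.008  0.155] jaw 46.69 fix ax,ay [0.   0.05] F [-1.24 -0.05 -0.25] M [ 0.106  0.273 -0.019] w 0.0256 j7 0.86
tau7 [ 0.194 -0.33  -0.217]
```

Emit:
send_rows(commands=[[0,0,0,0,0,0,1]])

```text
time: 17.97
ee_pos: [0.54, -0.008, 0.155]
eef_rot: [0.368, 0.93, 0.001, 0.002]
ft_force: [-0.3, 1.2, 1.2]
width: 0.0254
```

```bash
python3 st.py; python3 - <<'E'
from h import *
w=r.camera("wrist"); cv2.imwrite("pics/w9.png",w); k=r.camera("scene"); crop(k,225,145,315,230,7,"s9.png")
E
```

```text
t 17.97 pos [ 0.54  -0.008  0.155] jaw 46.78 fix ax,ay [0.   0.05] F [-0.32  1.22  1.2 ] M [ 0.152  0.296 -0.019] w 0.0254 j7 0.86
tau7 [ 0.196 -0.345 -0.101]
```

View pics/w9.png

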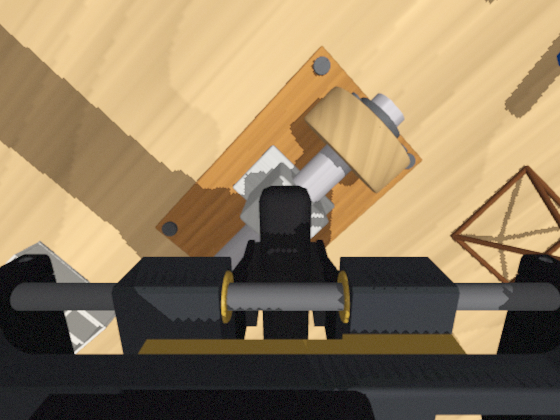

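View pics/s9.png

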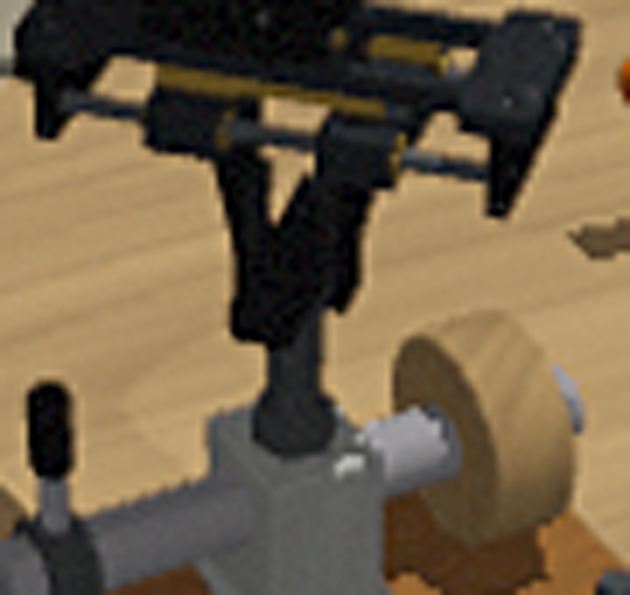

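Emit:
send_rows(commands=[[0,0,-0.01,0,0,-0.6,1],[0,0,0,0,0,0,1],[0,0,0,0,0,0,1]])

```text
time: 18.32
ee_pos: [0.54, -0.008, 0.1548]
eef_rot: [0.392, 0.92, 0.001, 0.002]
ft_force: [-1.7, 0.6, 1.1]
width: 0.0258
```

```bash
python3 st.py
```

```text
t 18.32 pos [ 0.54   -0.008   0.1548] jaw 43.87 fix ax,ay [0.   0.06] F [-1.71  0.57  1.1 ] M [ 0.138  0.332 -0.011] w 0.0258 j7 0.81
tau7 [ 0.196 -0.346 -0.213]
```

Emit:
send_rows(commands=[[0,0,0,0,0,0,1]])

```text
time: 18.4
ee_pos: [0.54, -0.0079, 0.1548]
eef_rot: [0.391, 0.92, 0.001, 0.002]
ft_force: [-0.0, 0.5, 1.0]
width: 0.026
```

```bash
python3 st.py
```

```text
t 18.4 pos [ 0.54   -0.0079  0.1548] jaw 43.96 fix ax,ay [0.   0.06] F [-0.03  0.53  1.04] M [ 0.129  0.231 -0.068] w 0.026 j7 0.82
tau7 [ 0.199 -0.364 -0.099]
```

Emit:
send_rows(commands=[[0,0,-0.01,0,0,-0.6,1],[0,0,0,0,0,0,1],[0,0,0,0,0,0,1]])

```text
time: 18.65
ee_pos: [0.5401, -0.008, 0.1547]
eef_rot: [0.413, 0.911, 0.001, 0.002]
ft_force: [-1.0, 0.6, 1.6]
width: 0.0258
```

```bash
python3 st.py
```

```text
t 18.65 pos [ 0.5401 -0.008   0.1547] jaw 41.16 fix ax,ay [0.01 0.06] F [-1.01  0.56  1.59] M [0.161 0.297 0.036] w 0.0258 j7 0.77
tau7 [ 0.199 -0.362 -0.215]
```

Emit:
send_rows(commands=[[0,0,0,0,0,0,1]])

```text
time: 18.73
ee_pos: [0.5401, -0.0079, 0.1547]
eef_rot: [0.413, 0.911, 0.001, 0.002]
ft_force: [-0.5, 0.1, 1.0]
width: 0.0255
```

```bash
python3 st.py
```

```text
t 18.73 pos [ 0.5401 -0.0079  0.1547] jaw 41.27 fix ax,ay [0.   0.06] F [-0.54  0.11  1.03] M [ 0.175  0.34  -0.002] w 0.0255 j7 0.77
tau7 [ 0.202 -0.388 -0.096]
```

Emit:
send_rows(commands=[[0,0,-0.005,0,0,-0.6,1],[0,0,0,0,0,0,1],[0,0,0,0,0,0,1]])

```text
time: 18.98
ee_pos: [0.5401, -0.0079, 0.1545]
eef_rot: [0.434, 0.901, 0.001, 0.002]
ft_force: [-0.4, 0.9, 0.6]
width: 0.0257
```

```bash
python3 st.py
```

```text
t 18.98 pos [ 0.5401 -0.0079  0.1545] jaw 38.5 fix ax,ay [0.01 0.06] F [-0.42  0.93  0.57] M [ 0.133  0.336 -0.038] w 0.0257 j7 0.72
tau7 [ 0.196 -0.374 -0.212]
```

Emit:
send_rows(commands=[[0,0,0,0,0,0,1]])

```text
time: 19.07
ee_pos: [0.5401, -0.0079, 0.1545]
eef_rot: [0.434, 0.901, 0.001, 0.002]
ft_force: [-0.8, 0.3, 1.1]
width: 0.0258
```

```bash
python3 st.py; python3 - <<'E'
from h import *
k=r.camera("scene"); crop(k,235,155,310,230,8,"s10.png")
E
```

```text
t 19.07 pos [ 0.5401 -0.0079  0.1545] jaw 38.61 fix ax,ay [0.01 0.06] F [-0.82  0.33  1.07] M [ 0.092  0.31  -0.03 ] w 0.0258 j7 0.72
tau7 [ 0.214 -0.373 -0.092]
```

View pics/s10.png

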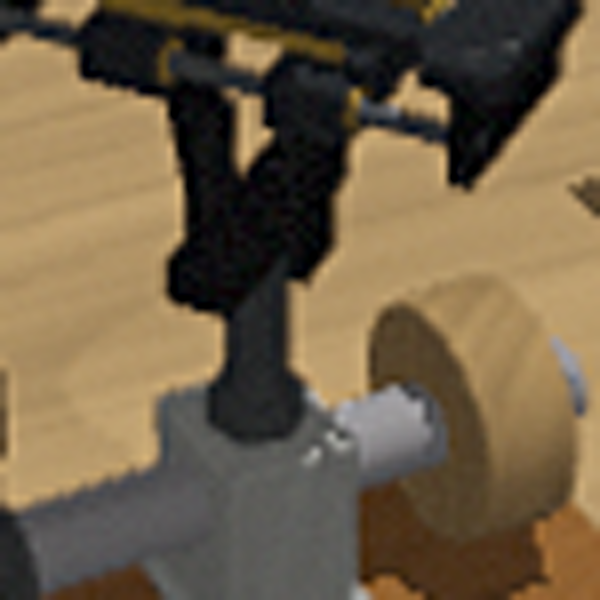

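Emit:
send_rows(commands=[[0,0,0,0,0,-0.3,1]])

```text
time: 19.2
ee_pos: [0.5402, -0.0079, 0.1545]
eef_rot: [0.445, 0.896, 0.001, 0.002]
ft_force: [-0.5, 1.0, -0.4]
width: 0.0257
```

```bash
python3 st.py
```

```text
t 19.2 pos [ 0.5402 -0.0079  0.1545] jaw 37.16 fix ax,ay [0.01 0.06] F [-0.5   0.95 -0.43] M [0.252 0.134 0.082] w 0.0257 j7 0.7
tau7 [ 0.237 -0.199  1.028]
```

Emit:
send_rows(commands=[[0,0,0,0,0,-0.3,1]])

```text
time: 19.28
ee_pos: [0.5402, -0.0079, 0.1544]
eef_rot: [0.457, 0.889, 0.001, 0.002]
ft_force: [-0.2, 1.3, -0.7]
width: 0.026
```

```bash
python3 st.py
```

```text
t 19.28 pos [ 0.5402 -0.0079  0.1544] jaw 35.56 fix ax,ay [0.01 0.06] F [-0.24  1.26 -0.67] M [0.173 0.04  0.135] w 0.026 j7 0.67
tau7 [ 0.226 -0.046  0.719]
```

Emit:
send_rows(commands=[[0,0,0,0,0,0,1]])

```text
time: 19.37
ee_pos: [0.5402, -0.0079, 0.1544]
eef_rot: [0.458, 0.889, 0.001, 0.003]
ft_force: [-1.0, 0.1, 0.6]
width: 0.0258
```

```bash
python3 st.py
```

```text
t 19.37 pos [ 0.5402 -0.0079  0.1544] jaw 35.44 fix ax,ay [0.01 0.06] F [-1.04  0.09  0.58] M [0.053 0.191 0.086] w 0.0258 j7 0.67
tau7 [ 0.12  -0.248 -0.524]
```

Emit:
send_rows(commands=[[0,0,0,0,0,0,1]])

```text
time: 19.45
ee_pos: [0.5402, -0.0079, 0.1544]
eef_rot: [0.458, 0.889, 0.001, 0.003]
ft_force: [-0.5, 1.3, 0.8]
width: 0.0257
```

```bash
python3 st.py
```

```text
t 19.45 pos [ 0.5402 -0.0079  0.1544] jaw 35.44 fix ax,ay [0.01 0.06] F [-0.46  1.26  0.78] M [0.053 0.227 0.117] w 0.0257 j7 0.67
tau7 [ 0.135 -0.304 -0.217]
```

Emit:
send_rows(commands=[[0,0,0,0,0,0,1]])

```text
time: 19.53
ee_pos: [0.5402, -0.0079, 0.1544]
eef_rot: [0.458, 0.889, 0.001, 0.003]
ft_force: [-1.5, 0.4, -0.1]
width: 0.0255
```

```bash
python3 st.py
```

```text
t 19.53 pos [ 0.5402 -0.0079  0.1544] jaw 35.44 fix ax,ay [0.01 0.06] F [-1.48  0.4  -0.12] M [0.132 0.3   0.053] w 0.0255 j7 0.67
tau7 [ 0.157 -0.273 -0.163]
```

Emit:
send_rows(commands=[[0,0,0,0,0,0,1]])

```text
time: 19.62
ee_pos: [0.5402, -0.0079, 0.1544]
eef_rot: [0.458, 0.889, 0.001, 0.003]
ft_force: [-1.1, 0.3, 0.4]
width: 0.0259
```

```bash
python3 st.py
```

```text
t 19.62 pos [ 0.5402 -0.0079  0.1544] jaw 35.46 fix ax,ay [0.01 0.06] F [-1.06  0.29  0.37] M [0.095 0.201 0.088] w 0.0259 j7 0.67
tau7 [ 0.167 -0.25  -0.118]
```

Contact is felt now: the mean settled moment is about 0.09 N m and the creep has stopped. Small steps from here.

Emit:
send_rows(commands=[[0,0,0,0,0,-0.4,1],[0,0,0,0,0,0,1],[0,0,0,0,0,0,1],[0,0,0,0,0,0,1]])

```text
time: 19.95
ee_pos: [0.5402, -0.0079, 0.1543]
eef_rot: [0.473, 0.881, 0.001, 0.003]
ft_force: [-1.4, 1.5, -0.3]
width: 0.0257
```

```bash
python3 st.py
```

```text
t 19.95 pos [ 0.5402 -0.0079  0.1543] jaw 33.53 fix ax,ay [0.02 0.06] F [-1.44  1.52 -0.32] M [0.129 0.179 0.049] w 0.0257 j7 0.64
tau7 [ 0.194 -0.207 -0.132]
```

Emit:
send_rows(commands=[[0,0,0,0,0,0,1]])

```text
time: 20.03
ee_pos: [0.5402, -0.0079, 0.1543]
eef_rot: [0.473, 0.881, 0.001, 0.003]
ft_force: [-0.0, 1.2, 0.2]
width: 0.0254
```

```bash
python3 st.py
```

```text
t 20.03 pos [ 0.5402 -0.0079  0.1543] jaw 33.57 fix ax,ay [0.02 0.06] F [-0.01  1.23  0.19] M [0.232 0.163 0.037] w 0.0254 j7 0.64
tau7 [ 0.215 -0.181 -0.064]
```

Emit:
send_rows(commands=[[0,0,0,0,0,0,1]])

```text
time: 20.12
ee_pos: [0.5402, -0.0079, 0.1543]
eef_rot: [0.473, 0.881, 0.001, 0.003]
ft_force: [-0.5, 1.9, 1.0]
width: 0.0256
```

```bash
python3 st.py
```

```text
t 20.12 pos [ 0.5402 -0.0079  0.1543] jaw 33.6 fix ax,ay [0.02 0.06] F [-0.46  1.92  1.03] M [0.099 0.171 0.041] w 0.0256 j7 0.64
tau7 [ 0.221 -0.174 -0.041]
```

Emit:
send_rows(commands=[[0,0,0,0,0,0,1]])

```text
time: 20.2
ee_pos: [0.5402, -0.0079, 0.1543]
eef_rot: [0.472, 0.881, 0.001, 0.003]
ft_force: [-0.9, -0.0, -0.3]
width: 0.0255
```

```bash
python3 st.py
```

```text
t 20.2 pos [ 0.5402 -0.0079  0.1543] jaw 33.62 fix ax,ay [0.02 0.06] F [-0.86 -0.03 -0.28] M [0.168 0.184 0.081] w 0.0255 j7 0.64
tau7 [ 0.223 -0.174 -0.031]
```

Emit:
send_rows(commands=[[0,0,0,0,0,-0.4,1]])

```text
time: 20.28
ee_pos: [0.5402, -0.0079, 0.1543]
eef_rot: [0.487, 0.873, 0.001, 0.003]
ft_force: [-0.1, 1.2, -2.9]
width: 0.0256
```

```bash
python3 st.py
```

```text
t 20.28 pos [ 0.5402 -0.0079  0.1543] jaw 31.67 fix ax,ay [0.02 0.06] F [-0.09  1.25 -2.86] M [ 0.107 -0.012  0.193] w 0.0256 j7 0.61
tau7 [0.239 0.084 1.415]
```

Emit:
send_rows(commands=[[0,0,0,0,0,0,1]])

```text
time: 20.37
ee_pos: [0.5403, -0.0079, 0.1542]
eef_rot: [0.488, 0.873, 0.001, 0.003]
ft_force: [0.0, 0.3, -0.1]
width: 0.0258
```

```bash
python3 st.py
```

```text
t 20.37 pos [ 0.5403 -0.0079  0.1542] jaw 31.6 fix ax,ay [0.02 0.06] F [ 0.01  0.32 -0.07] M [0.182 0.041 0.135] w 0.0258 j7 0.61
tau7 [ 0.155 -0.076 -0.718]
```

Emit:
send_rows(commands=[[0,0,0,0,0,0,1]])

```text
time: 20.45
ee_pos: [0.5403, -0.0079, 0.1542]
eef_rot: [0.487, 0.873, 0.001, 0.003]
ft_force: [-0.7, 0.5, -1.2]
width: 0.0255
```

```bash
python3 st.py
```

```text
t 20.45 pos [ 0.5403 -0.0079  0.1542] jaw 31.66 fix ax,ay [0.02 0.06] F [-0.75  0.48 -1.21] M [0.147 0.088 0.066] w 0.0255 j7 0.61
tau7 [ 0.169 -0.163 -0.225]
```

Emit:
send_rows(commands=[[0,0,0,0,0,0,1]])

```text
time: 20.53
ee_pos: [0.5403, -0.0079, 0.1542]
eef_rot: [0.487, 0.873, 0.001, 0.003]
ft_force: [-1.0, 0.6, -0.7]
width: 0.0258
```

```bash
python3 st.py
```

```text
t 20.53 pos [ 0.5403 -0.0079  0.1542] jaw 31.71 fix ax,ay [0.02 0.06] F [-0.98  0.57 -0.69] M [0.108 0.14  0.044] w 0.0258 j7 0.61
tau7 [ 0.193 -0.143 -0.143]
```

Emit:
send_rows(commands=[[0,0,-0.005,0,0,-0.5,1],[0,0,0,0,0,0,1]])

```text
time: 20.7
ee_pos: [0.5403, -0.0079, 0.1541]
eef_rot: [0.506, 0.863, 0.0, 0.003]
ft_force: [-0.0, 0.4, -2.7]
width: 0.0254
```

```bash
python3 st.py
```

```text
t 20.7 pos [ 0.5403 -0.0079  0.1541] jaw 29.24 fix ax,ay [0.02 0.06] F [-0.04  0.41 -2.74] M [0.179 0.082 0.071] w 0.0254 j7 0.57
tau7 [ 0.179 -0.068 -0.885]
```

Emit:
send_rows(commands=[[0,0,0,0,0,0,1]])

```text
time: 20.78
ee_pos: [0.5403, -0.0079, 0.1541]
eef_rot: [0.505, 0.863, 0.001, 0.003]
ft_force: [-0.9, 1.3, -0.6]
width: 0.0254
```

```bash
python3 st.py
```

```text
t 20.78 pos [ 0.5403 -0.0079  0.1541] jaw 29.33 fix ax,ay [0.02 0.06] F [-0.94  1.34 -0.62] M [0.109 0.071 0.058] w 0.0254 j7 0.57
tau7 [ 0.19  -0.099 -0.254]
```

Emit:
send_rows(commands=[[0,0,0,0,0,0,1]])

```text
time: 20.87
ee_pos: [0.5403, -0.0079, 0.1541]
eef_rot: [0.504, 0.863, 0.0, 0.003]
ft_force: [0.9, 2.3, -0.5]
width: 0.0254
```

```bash
python3 st.py
```

```text
t 20.87 pos [ 0.5403 -0.0079  0.1541] jaw 29.41 fix ax,ay [0.02 0.06] F [ 0.95  2.32 -0.54] M [0.101 0.168 0.037] w 0.0254 j7 0.57
tau7 [ 0.202 -0.1   -0.145]
```

Emit:
send_rows(commands=[[0,0,0,0,0,0,1]])

```text
time: 20.95
ee_pos: [0.5403, -0.0079, 0.1541]
eef_rot: [0.504, 0.864, 0.001, 0.003]
ft_force: [-0.4, 0.2, -0.6]
width: 0.0255
```

```bash
python3 st.py
```

```text
t 20.95 pos [ 0.5403 -0.0079  0.1541] jaw 29.47 fix ax,ay [0.02 0.06] F [-0.38  0.19 -0.57] M [ 0.174  0.137 -0.026] w 0.0255 j7 0.57
tau7 [ 0.228 -0.086 -0.059]
```

Emit:
send_rows(commands=[[0,0,0,0,0,-0.02,1]])

```text
time: 21.03
ee_pos: [0.5403, -0.0079, 0.1541]
eef_rot: [0.504, 0.863, 0.001, 0.003]
ft_force: [-0.9, 0.5, -1.2]
width: 0.0257
```

```bash
python3 st.py; python3 - <<'E'
from h import *
w=r.camera("wrist"); cv2.imwrite("pics/w11.png",w); k=r.camera("scene"); crop(k,235,155,310,230,8,"s11.png")
for n in ("w5","w9","w11"):
    i=cv2.imread(f"pics/{n}.png")
    for y in (200,212,224,234):
        q=np.where(i[y,240:330].max(1)<40)[0]+240; print(n,y,q.min(),q.max())
E
```

```text
t 21.03 pos [ 0.5403 -0.0079  0.1541] jaw 29.42 fix ax,ay [0.02 0.06] F [-0.89  0.51 -1.18] M [0.096 0.098 0.018] w 0.0257 j7 0.57
tau7 [ 0.231 -0.073  0.029]
w5 200 260 309
w5 212 260 310
w5 224 260 309
w5 234 261 309
w9 200 260 309
w9 212 260 309
w9 224 260 309
w9 234 261 309
w11 200 260 309
w11 212 260 309
w11 224 260 309
w11 234 261 309
```

View pics/w11.png

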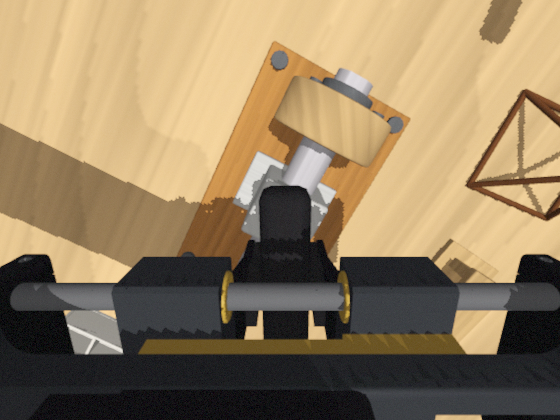

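View pics/s11.png

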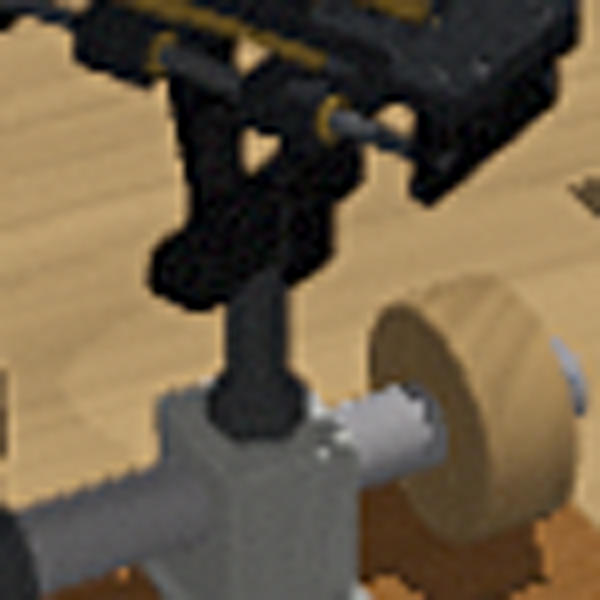

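The bar has not slipped in the grip. A stopped key creeps back slightly and loses its torque, so I'll creep forward in quarter-degree rows and read the torque under steady load.

Emit:
send_rows(commands=[[0,0,0,0,0,-0.04,1]])

```text
time: 21.22
ee_pos: [0.5403, -0.0079, 0.1541]
eef_rot: [0.506, 0.863, 0.001, 0.003]
ft_force: [-0.9, -0.3, -0.5]
width: 0.0258
```

```bash
python3 st.py
```

```text
t 21.22 pos [ 0.5403 -0.0079  0.1541] jaw 29.2 fix ax,ay [0.02 0.06] F [-0.88 -0.34 -0.5 ] M [0.14  0.137 0.086] w 0.0258 j7 0.56
tau7 [ 0.2   -0.064  0.053]
```

Emit:
send_rows(commands=[[0,0,0,0,0,-0.04,1]])

```text
time: 21.3
ee_pos: [0.5403, -0.0079, 0.1541]
eef_rot: [0.508, 0.862, 0.001, 0.003]
ft_force: [0.4, 0.8, -1.0]
width: 0.0256
```

```bash
python3 st.py
```

```text
t 21.3 pos [ 0.5403 -0.0079  0.1541] jaw 29.0 fix ax,ay [0.02 0.06] F [ 0.38  0.77 -1.02] M [0.122 0.084 0.129] w 0.0256 j7 0.56
tau7 [ 0.163 -0.061 -0.042]
```

Emit:
send_rows(commands=[[0,0,0,0,0,-0.03,1]])

```text
time: 21.38
ee_pos: [0.5403, -0.0079, 0.1541]
eef_rot: [0.509, 0.861, 0.0, 0.003]
ft_force: [-0.2, 0.4, -1.5]
width: 0.0256
```

```bash
python3 st.py
```

```text
t 21.38 pos [ 0.5403 -0.0079  0.1541] jaw 28.84 fix ax,ay [0.02 0.06] F [-0.24  0.44 -1.53] M [0.071 0.046 0.223] w 0.0256 j7 0.56
tau7 [ 0.135 -0.066 -0.129]
```

Emit:
send_rows(commands=[[0,0,0,0,0,-0.03,1]])

```text
time: 21.47
ee_pos: [0.5403, -0.0079, 0.1541]
eef_rot: [0.51, 0.86, 0.0, 0.003]
ft_force: [-0.3, 0.4, -0.1]
width: 0.0258
```

```bash
python3 st.py
```

```text
t 21.47 pos [ 0.5403 -0.0079  0.1541] jaw 28.68 fix ax,ay [0.02 0.06] F [-0.28  0.36 -0.09] M [0.122 0.103 0.162] w 0.0258 j7 0.56
tau7 [ 0.137 -0.05  -0.122]
```

Emit:
send_rows(commands=[[0,0,0,0,0,0,1]])

```text
time: 21.55
ee_pos: [0.5403, -0.0079, 0.1541]
eef_rot: [0.51, 0.86, 0.0, 0.003]
ft_force: [0.0, 0.6, -0.6]
width: 0.0256
```

```bash
python3 st.py
```

```text
t 21.55 pos [ 0.5403 -0.0079  0.1541] jaw 28.67 fix ax,ay [0.02 0.06] F [ 0.03  0.63 -0.6 ] M [0.141 0.123 0.225] w 0.0256 j7 0.56
tau7 [ 0.127 -0.067 -0.235]
```

Emit:
send_rows(commands=[[0,0,0,0,0,0,1]])

```text
time: 21.63
ee_pos: [0.5403, -0.0079, 0.1541]
eef_rot: [0.51, 0.86, 0.0, 0.003]
ft_force: [-0.8, -0.2, -1.8]
width: 0.0256
```

```bash
python3 st.py
```

```text
t 21.63 pos [ 0.5403 -0.0079  0.1541] jaw 28.68 fix ax,ay [0.02 0.06] F [-0.82 -0.23 -1.83] M [0.086 0.128 0.212] w 0.0256 j7 0.56
tau7 [ 0.128 -0.071 -0.197]
```

Emit:
send_rows(commands=[[0,0,0,0,0,0,1]])

```text
time: 21.72
ee_pos: [0.5403, -0.0079, 0.1541]
eef_rot: [0.51, 0.86, 0.0, 0.003]
ft_force: [-0.0, 0.7, -0.4]
width: 0.0258
```

```bash
python3 st.py
```

```text
t 21.72 pos [ 0.5403 -0.0079  0.1541] jaw 28.68 fix ax,ay [0.03 0.06] F [-0.03  0.71 -0.42] M [0.149 0.089 0.171] w 0.0258 j7 0.56
tau7 [ 0.132 -0.068 -0.188]
```

Emit:
send_rows(commands=[[0,0,0,0,0,0,1]])

```text
time: 21.8
ee_pos: [0.5403, -0.0079, 0.1541]
eef_rot: [0.51, 0.86, 0.0, 0.003]
ft_force: [-0.0, 0.3, -0.6]
width: 0.0259
```

```bash
python3 st.py
```

```text
t 21.8 pos [ 0.5403 -0.0079  0.1541] jaw 28.68 fix ax,ay [0.03 0.06] F [-0.04  0.3  -0.65] M [0.101 0.095 0.191] w 0.0259 j7 0.56
tau7 [ 0.135 -0.066 -0.182]
```

The stopped-key torque is about 0.20 N m (0.225, 0.212, 0.171, 0.191) and steady: tight, and below 0.23. No further tightening. I'll relieve the key slightly, then let go.

Emit:
send_rows(commands=[[0,0,0,0,0,0.05,1],[0,0,0,0,0,0.03,1],[0,0,0,0,0,0,1]])

```text
time: 22.05
ee_pos: [0.5403, -0.0079, 0.1541]
eef_rot: [0.507, 0.862, 0.0, 0.003]
ft_force: [0.1, 0.2, -1.5]
width: 0.0257
```

```bash
python3 st.py
```

```text
t 22.05 pos [ 0.5403 -0.0079  0.1541] jaw 29.12 fix ax,ay [0.02 0.06] F [ 0.1   0.23 -1.49] M [0.189 0.068 0.127] w 0.0257 j7 0.56
tau7 [ 0.211 -0.068 -0.018]
```

Emit:
send_rows(commands=[[0,0,0,0,0,0,0.3],[0,0,0,0,0,0,0],[0,0,0,0,0,0,-0.3],[0,0,0,0,0,0,-0.3],[0,0,0,0,0,0,-0.3],[0,0,0,0,0,0,-0.3]])

```text
time: 22.55
ee_pos: [0.5409, -0.0087, 0.1546]
eef_rot: [0.507, 0.862, 0.001, 0.004]
ft_force: [0.1, -0.6, 0.2]
width: 0.0532
```

```bash
python3 st.py
```

```text
t 22.55 pos [ 0.5409 -0.0087  0.1546] jaw 29.04 fix ax,ay [0.03 0.08] F [ 0.14 -0.61  0.16] M [-0.049 -0.01  -0.091] w 0.0532 j7 0.56
tau7 [-0.014  0.036 -0.   ]
```

Emit:
send_rows(commands=[[-0.03,0.02,0.2,0.03,0.08,0,-0.4],[0,0,0.4,0,0,0,-0.4],[0,0,0.7,0,0,0,-0.4],[0,0,0.9,0,0,0,-0.4],[0,0,0.9,0,0,0,-0.4],[0,0,0.9,0,0,0,-0.4],[0,0,0.5,0,0,0,-0.4],[0,0,0,0,0,0,-0.4]])

```text
time: 23.22
ee_pos: [0.538, -0.0094, 0.3017]
eef_rot: [0.508, 0.861, -0.0, -0.0]
ft_force: [-0.1, -0.5, -0.4]
width: 0.0608
```

```bash
python3 st.py; python3 - <<'E'
from h import *
w=r.camera("wrist"); cv2.imwrite("pics/w12.png",w); k=r.camera("scene"); crop(k,215,140,325,240,6,"s12.png")
E
```

```text
t 23.22 pos [ 0.538  -0.0094  0.3017] jaw 28.92 fix ax,ay [ 0.   -0.01] F [-0.14 -0.55 -0.43] M [-0.134  0.027  0.059] w 0.0608 j7 0.5
tau7 [-0.003  0.718 -0.062]
```

View pics/w12.png

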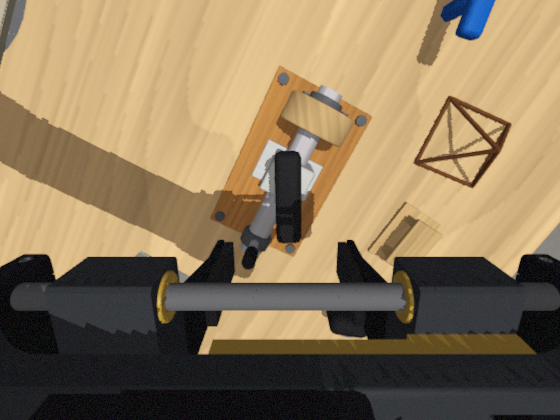

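View pics/s12.png

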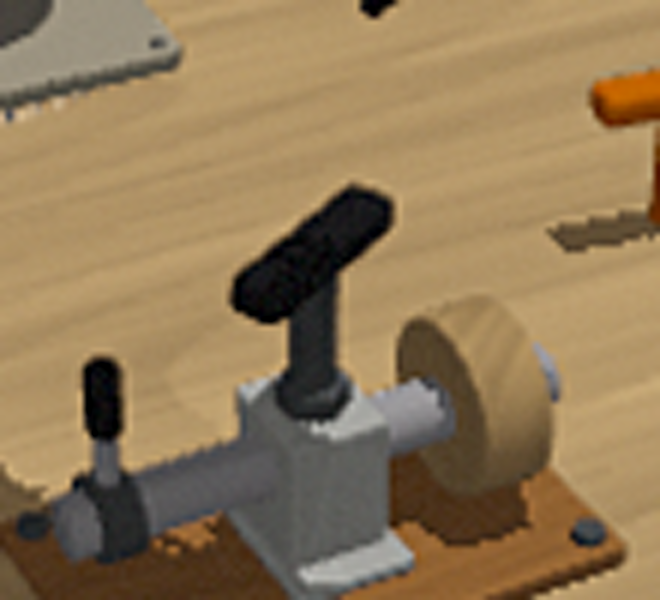

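The key stands in the screw and the lever is upright. A last numeric check, then hand in.

```bash
python3 - <<'E'
from h import *
S=cam("scene"); f=lambda q:((q-np.array([215,140])+.5)*6-.5)
for z in (.1647,.1687,.1727): print(z,f(proj(S,[.5401,-.0094,z])))
for a in(-.1,0,.1): print(a,f(proj(S,[.5435+.08*np.sin(a),-.1095,.062+.08*np.cos(a)])),f(proj(S,[.5435+.021*np.sin(a),-.1095,.062+.021*np.cos(a)])))
r.close_job(); print(r.read_state()["time"])
E
```

```text
0.1647 [311.17198372 262.86593971]
0.1687 [311.20933485 255.16649316]
0.1727 [311.24682286 247.43883144]
-0.1 [ 92.88484509 359.46044112] [103.35308078 476.09444829]
0 [100.11068985 368.81993686] [105.2114573  478.62310105]
0.1 [107.47212174 379.7977186 ] [107.09171787 481.53794577]
the job is handed in; nothing more can be done
the job is handed in; nothing more can be done
```

I swung the lever upright, put the black hex key in the lock screw and turned it clockwise to tight. I left the key standing in the screw and handed the job in at about 23 s; no verdict was given.

**Last checks:**
- **Spindle:** In the wrist view after I let go of the lever, it stood within about 0.02 rad of upright. It still looked upright in the last picture.
- **Key:** It stands upright in the socket, with an estimated depth of about 11 mm. The bar's centre in the last picture matches the height I expected.
- **Bystanders:** I did not touch any of them on purpose. I did not re-measure their positions.

**What disagreed:**
- **Turn before contact:** The torque only began to rise after about 67–70° of key turn. The task gives 23–46° before contact, plus roughly 11° of play in the socket.
- **Torque:** The sensor noise was about 0.04 N m, and zero rows let the key creep back and lose its torque. I therefore crept forward in quarter-degree steps to get a reading. The final torque on the stopped key was about 0.20 N m (readings from 0.17 to 0.225).
- **Tightness:** That is above the 0.12–0.17 target but below the 0.23 limit, so the screw is tighter than intended. By interpolation it presses with about 57 N, which I could not check directly. Because of the noise, I can't fully rule out that it briefly came closer to the limit.

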